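# Put the printing plates away and lock the rack

### The arm

A 6-joint arm with a two-finger parallel gripper is mounted at the origin on the work surface. World frame = base frame: x ahead of the robot, y to its left, z up, the work surface at z = 0. Lengths are in mm, angles in rad, forces in N, time in s.
With the tool pointing down it reaches from about 350 to 850 mm from the base axis. Payload 8.1 kg.
Tool frame: the origin (TCP) lies at the very end of the fingers, on their centre line; the grasp point (between the pads) lies 19 mm behind it (tcp_to_grasp is the distance from the TCP to the grasp point, in mm); y points along the fingers, x is the direction in which the jaws open and shut, and the axes are right-handed (so a half turn about y gives the same grasp; the last joint's range is limited). The gripper opens to 93 mm and grips with 3 to 60 N. Pads are 15 mm wide; open, the fingers measure 128 mm over their backs; the gripper's body (75 mm by 188 mm) begins 65 mm behind the grasp point.
Start: joints at [-1.362, 0.13, 1.488, -0, 1.523, -0.085], TCP at [173.775, -574.289, 218.635] pointing down, gripper open.
Joint ranges: [-2.96, 2.96], [-0.89, 2.26], [0.02, 2.5], [-1.34, 4.48], [0, 2.73], [-2.66, 2.66]. Speed limits (rad/s): [2.39, 2.39, 2.79, 3.14, 3.14, 3.14].

### API

Orientations are given as a rotation vector (axis times angle).
In Python, from station import * gives the robot as it stands. The module is installed in compiled form; this text tells all that it offers.
- The arm moves only by the tool carry_out, never from a script. Its argument "steps" is a list of rows, each an object with "jaw": the finger opening in m, from 0 to 0.093; "linear": the shift along the tool's x, y, z in m, a list of three; "spin": the turn about the tool's y in rad. In form: [{"jaw": jaw, "linear": [dx, dy, dz], "spin": spin}, ...]. A call has 1 to 5 rows; each row shifts and turns the commanded pose from where the row before left it, along the tool's axes as they then stand; what a row does not reach is not made up. A row lasts 1/8 s, in which the tool goes at most 62.5 mm and 10.7 degrees, less where a joint would pass 70% of its speed; a pose out of reach is approached as far as the arm can. A call with a gripper value outside its range is refused whole. The fingers move at their own pace and stop on an object; the grip force is fixed at half the most. Time passes only in rows, so rows that do not move let the fingers close. It gives the time, the measured TCP pose, the force and the opening at its end, in the units of the state.
- observe(): the state, without advancing time (a new reading comes with each control period).
- camera(name): name is "scene" or "top"; returns a dict with "image" (384x512x3 uint8, blue, green, red), "range_z" (384x512 float32, mm along the optical axis (not along the pixel's ray), 0 where there is no reading), "intrinsics" (3x3 intrinsics, pixels), "R" (3x3) and "t" (3): a world point X has camera coordinates R X + t. Camera axes: x right, y down, z forward; pixel columns grow to the right and rows downward; lengths in mm; the calibration is good to about 2 mm. A picture is of the moment at which its call begins.
- finish_job(): hands the job in, once; it reports no verdict.
The state is a dict: "t": time; "qpos": joint angles; "qd": joint speeds; "joint_torque": joint torques, N m; "position": TCP position; "ee_rot": TCP orientation; "ft_force": force on the tool from outside, world axes, zero at the start; "ft_torque": the same for the moment, N m; "finger_gap": finger opening in mm.
Only numpy, scipy, OpenCV 4.12 (cv2) and the standard library are available. Lean on these libraries where they do the work, as an engineer would, in place of code of your own. Each camera call takes 0.05 s, during which the arm holds its last target. There are 200 camera calls.

### The job

Turn the rack's locking knob anticlockwise until it clicks over and the keeper bar has swung fully open, take the copper plate out of the rack and lay it flat on the middle of the inking stone, and stand every zinc plate on its short end in the rack, one to a slot and right down on the rack's floor. When all the plates are in place, turn the knob back clockwise until it clicks fully locked with the keeper over the plates, and leave the other things on the bench where they are.

Things in the scene. Friction and masses are not known exactly. Their poses are not given: they have to be found in the camera images.
- rack: Wooden rack, five open slots side by side along its y axis; origin under the middle of the slots on the table, z up. Floor board's top 15 mm up. Six dividers 72 mm wide (x), 6 mm thick, every 36 mm along y, leaning 25 degrees from vertical, tops towards the rack's -y, 66 mm high over the table; 26 mm free between them. Side boards 66 mm high, inner faces at x = +-37 mm.
- lock (a joint): Locking knob, rad, vertical axis: 0 = locked (keeper over the plates), 1.4 = open (end stop); grows anticlockwise seen from above. It drives the keeper by a gear. A detent pushes it back to 0 below about 0.7 and on to 1.4 above it; about 0.35 N m takes it past.
- lock_grip (a point): Point on the knob's axis, half-way up its grip bar, 74 mm over the table, 174 mm along the rack's +y from its origin. Black bar 62 mm long, 16 thick, 34 high, white tip at one end. At joint value q the bar lies at q - 0.7 rad (anticlockwise from above) from the rack's y axis. Grey housing under it 76 x 70 mm, top 45 mm up.
- bail (a joint): Keeper: steel bar 10 mm thick, hinged along the rack's far edge (rack x = 55 mm, 35 mm up), rad. 0 = cross bar along y above the plates, 152 mm over the table; 1.61 = swung down beyond the rack's +x side, reaching 185 mm from the rack's middle. Moved by the knob only.
- copper_mid (a point): Copper-faced printing plate with red back; it starts in the middle slot of the rack, under the keeper. 120 mm long, 58 mm wide, 18 mm thick, 0.12 to 0.24 kg. This point is its centre; x runs along its length, y along its width, z is normal to its metal face. Its two ends are alike.
- stone_top (a point): Centre of the top of the inking stone, a beige slab 130 mm (x) by 190 mm (y), its top 35 mm over the table; z up.
- slot0 (a point): Middle of slot 0 (0 at the rack's -y end, 4 nearest the knob) at the rack's floor, 15 mm over the table; axes as the rack's. A plate here stands on a short end and leans 25 degrees towards -y against its divider, its centre about 73 mm over the table, its upper half free.
- slot1 (a point): Middle of slot 1 (0 at the rack's -y end, 4 nearest the knob) at the rack's floor, 15 mm over the table; axes as the rack's. A plate here stands on a short end and leans 25 degrees towards -y against its divider, its centre about 73 mm over the table, its upper half free.
- slot2 (a point): Middle of slot 2 (0 at the rack's -y end, 4 nearest the knob) at the rack's floor, 15 mm over the table; axes as the rack's. A plate here stands on a short end and leans 25 degrees towards -y against its divider, its centre about 73 mm over the table, its upper half free.
- slot3 (a point): Middle of slot 3 (0 at the rack's -y end, 4 nearest the knob) at the rack's floor, 15 mm over the table; axes as the rack's. A plate here stands on a short end and leans 25 degrees towards -y against its divider, its centre about 73 mm over the table, its upper half free.
- slot4 (a point): Middle of slot 4 (0 at the rack's -y end, 4 nearest the knob) at the rack's floor, 15 mm over the table; axes as the rack's. A plate here stands on a short end and leans 25 degrees towards -y against its divider, its centre about 73 mm over the table, its upper half free.
- zinc0_mid (a point): Finished printing plate, zinc-grey face on a light wood back; it starts lying flat on the table, or is absent. 120 mm long, 58 mm wide, 18 mm thick, 0.12 to 0.24 kg. This point is its centre; x runs along its length, y along its width, z is normal to its metal face. Its two ends are alike.
- zinc1_mid (a point): Finished printing plate, zinc-grey face on a light wood back; it starts lying flat on the table, or is absent. 120 mm long, 58 mm wide, 18 mm thick, 0.12 to 0.24 kg. This point is its centre; x runs along its length, y along its width, z is normal to its metal face. Its two ends are alike.
- zinc2_mid (a point): Finished printing plate, zinc-grey face on a light wood back; it starts lying flat on the table, or is absent. 120 mm long, 58 mm wide, 18 mm thick, 0.12 to 0.24 kg. This point is its centre; x runs along its length, y along its width, z is normal to its metal face. Its two ends are alike.
- zinc3_mid (a point): Finished printing plate, zinc-grey face on a light wood back; it starts lying flat on the table, or is absent. 120 mm long, 58 mm wide, 18 mm thick, 0.12 to 0.24 kg. This point is its centre; x runs along its length, y along its width, z is normal to its metal face. Its two ends are alike.
- zinc4_mid (a point): Finished printing plate, zinc-grey face on a light wood back; it starts lying flat on the table, or is absent. 120 mm long, 58 mm wide, 18 mm thick, 0.12 to 0.24 kg. This point is its centre; x runs along its length, y along its width, z is normal to its metal face. Its two ends are alike.
- palette_knife: Bystander, to be left alone: palette knife, 200 mm long. Origin under its middle
- brush: Bystander, to be left alone: brush, 170 mm long. Origin under its middle
- gumjar: Bystander, to be left alone: jar with yellow cap, 60 mm across, 100 mm high. Origin under its middle

How it is judged:
By the outcome, as a careful person would: the job done as asked, in the order asked, and still so for the second after the job is handed in, with the robot touching nothing.
Of zinc0, zinc1, zinc2, zinc3, zinc4 only 3 to 5 are there at a start; the rules pass over those that are not, and their reading is None.
At some moment in a run one of zinc0, zinc1, zinc2, zinc3, zinc4 may be knocked a few centimetres aside while the robot is not near it.
It also fails if it takes over 210 s, if anything falls off the work surface, if the arm or the gripper's body presses on something with over 40 N, if the wrist force passes 120 N, or if a joint passes its speed limit or range.

## Working session

There is one attempt and no reset: what is moved stays moved. The work goes in short steps, Python scripts to look and compute and a tool call to move; the robot and the scene stay as the last step left them, time stands still between calls to the robot, and variables do not carry over. Pictures are saved under pics/ and viewed, about 12 in all and at most 16, crops included, and the job is handed in when it is done.

Besides the shell and the picture viewer there is one more tool, called after "Emit:" by a JSON object that holds its "api" and its "payload". carry_out: Moves the arm, as the interface text tells. Its arguments: {"type":"object","properties":{"steps":{"type":"array","items":{"type":"object","properties":{"jaw":{"type":"number"},"linear":{"type":"array","items":{"type":"number"}},"spin":{"type":"number"}}}}},"required":["steps"]}

```bash
mkdir -p pics; ls
cat > h.py <<'E'
from station import *
import numpy as np, cv2
from scipy.spatial.transform import Rotation as Ro
def cloud(c):
    z=c["range_z"].astype(float); K=np.array(c["intrinsics"]); v,u=np.mgrid[:z.shape[0],:z.shape[1]]
    P=np.stack([(u-K[0,2])/K[0,0]*z,(v-K[1,2])/K[1,1]*z,z],-1)
    W=(P-np.array(c["t"]).ravel())@np.array(c["R"]); W[z<=0]=np.nan
    return W
def proj(c,X):
    p=np.array(c["intrinsics"])@(np.array(c["R"])@np.asarray(X,float)+np.array(c["t"]).ravel()); return p[:2]/p[2]
E
python3 - <<'E'
from h import *
o=observe(); print(o); print(Ro.from_rotvec(o["ee_rot"]).as_matrix().round(3))
for n in("scene","top"):
    c=camera(n); cv2.imwrite(f"pics/{n}0.png",cv2.resize(c["image"],(768,576)))
    print(n,c["intrinsics"],-np.array(c["R"]).T@np.array(c["t"]).ravel(),np.array(c["R"]).round(3).tolist(),(c["range_z"]>0).mean())
E
```

```text
pics
{'t': 0.0, 'qpos': array([-1.36240022e+00,  1.31164308e-01,  1.48930341e+00,  5.83874554e-06,
        1.52299187e+00, -8.53957667e-02]), 'qd': array([ 1.18491875e-03,  3.02296115e-05, -1.05542205e-04,  6.30885292e-05,
       -3.92688326e-05,  1.47502839e-03]), 'joint_torque': array([ 1.39524069e-03, -5.59841144e+01, -4.91755128e+01,  7.67090404e-02,
        3.55901476e-02, -1.05368115e-04]), 'position': array([ 173.65553646, -573.71341185,  217.57232217]), 'ee_rot': array([-1.33270073,  0.99107854, -0.98876167]), 'ft_force': array([-0.4270585 , -0.14096962, -0.08601164]), 'ft_torque': array([-0.02193707, -0.03330972, -0.05846068]), 'finger_gap': 93.03544335368056}
[[ 0.29  -0.     0.957]
 [-0.957  0.002  0.29 ]
 [-0.002 -1.     0.   ]]
scene [[444.38467879   0.         256.91425066]
 [  0.         444.38467879 183.68735946]
 [  0.           0.           1.        ]] [1637.49356441  257.67542774  977.31347532] [[-0.218, 0.976, -0.015], [0.608, 0.124, -0.784], [-0.763, -0.18, -0.621]] 0.9906717936197916
top [[455.40046852   0.         247.22276938]
 [  0.         455.40046852 194.57933668]
 [  0.           0.           1.        ]] [ 370.29849486   -2.41649011 1458.51205076] [[-0.021, -1.0, -0.008], [-0.993, 0.022, -0.114], [0.114, 0.005, -0.993]] 0.9959259033203125
```

View pics/top0.png

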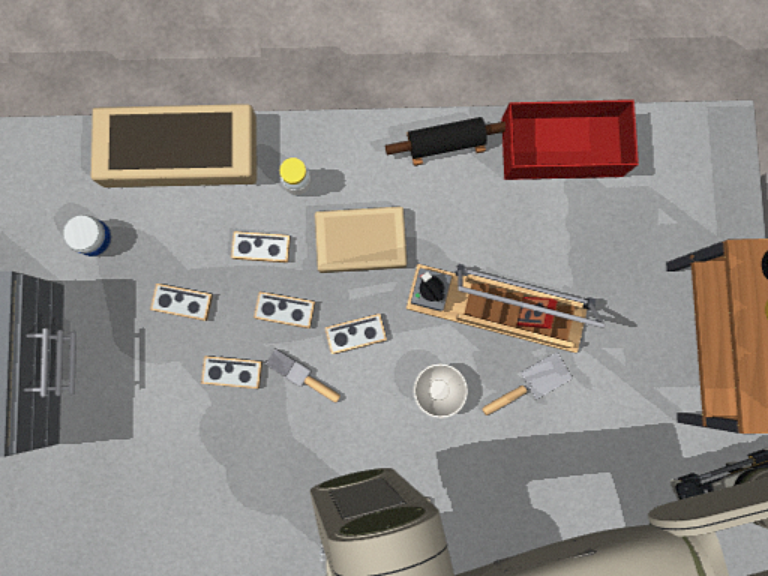

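View pics/scene0.png

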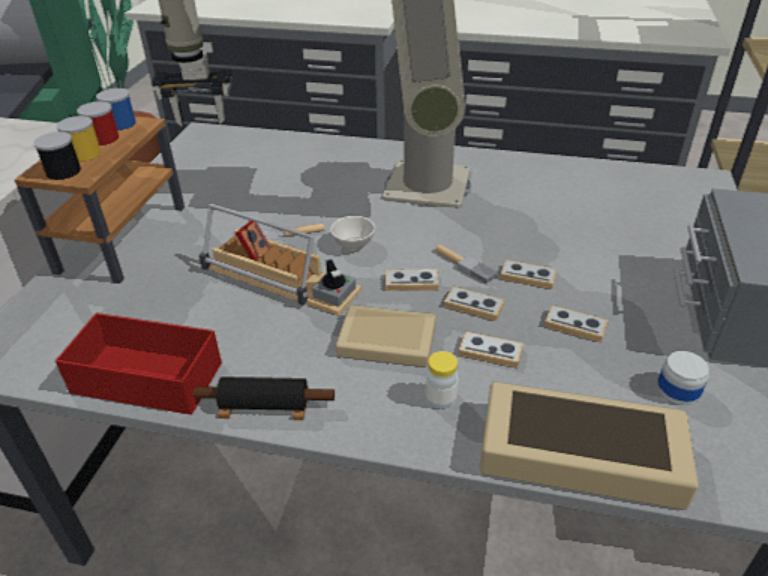

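```bash
cat >> h.py <<'E'
def rect(m,c,zp):
    """mask -> list of (cx,cy,long,short,yaw of long axis) on plane z=zp"""
    out=[]
    K=np.array(c["intrinsics"]);R=np.array(c["R"]);t=np.array(c["t"]).ravel();C=-R.T@t
    for k in cv2.findContours(m.astype(np.uint8),cv2.RETR_EXTERNAL,cv2.CHAIN_APPROX_NONE)[0]:
        if cv2.contourArea(k)<150: continue
        p=np.c_[k[:,0,:].astype(float),np.ones(len(k))]
        d=(np.linalg.inv(K)@p.T).T@R; X=C+d*((zp-C[2])/d[:,2])[:,None]
        (x,y),(w,h),a=cv2.minAreaRect(X[:,:2].astype(np.float32)); a=np.radians(a)
        if w<h: w,h,a=h,w,a+np.pi/2
        out.append(tuple(np.round([x,y,w,h,(a+np.pi/2)%np.pi-np.pi/2],2)))
    return out
def zinc(c=None):
    c=c or camera("top"); W=cloud(c); z=W[...,2]
    m=((z>10)&(z<26)&(W[...,0]>250)).astype(np.uint8)
    m=cv2.morphologyEx(m,cv2.MORPH_OPEN,np.ones((3,3)))
    return [r for r in rect(m,c,18) if 95<r[2]<150 and 40<r[3]<80]
E
python3 - <<'E'
from h import *
c=camera("top"); W=cloud(c); z=W[...,2]; im=c["image"].astype(int)
print("zinc",*zinc(c),sep="\n")
b=(W[...,0]>200)&(W[...,0]<750)&(abs(W[...,1])<450)
print("stone",rect(((z>28)&(z<42)&b),c,35))
dark=(im.max(2)<45)
s=camera("scene"); Ws=cloud(s)
for n,w,ii in(("top",W,im),("scene",Ws,s["image"].astype(int))):
    zz=w[...,2];reg=(w[...,0]>350)&(w[...,0]<600)&(w[...,1]>-450)&(w[...,1]<-20)
    k=reg&(zz>84)&(zz<97)&(ii.max(2)<60); print(n,"knobtop",k.sum(),w[k].mean(0) if k.any() else 0)
    k=reg&(zz>84)&(zz<97)&(ii.min(2)>120); print("tip?",k.sum(),np.median(w[k],0) if k.any() else 0)
    wood=reg&(zz>58)&(zz<72)&(ii[...,2]-ii[...,0]>40); P=w[wood][:,:2].astype(np.float32); print("wood rim",len(P),cv2.minAreaRect(P))
    np.save(f"/tmp/{n}.npy",w[reg&(zz>40)])
    k=reg&(zz>130)&(zz<165); P=w[k]; print("keeper",len(P)); 
    if len(P)>10: print(cv2.minAreaRect(P[:,:2].astype(np.float32)),np.median(P[:,2]))
# plan plot
import glob
img=np.zeros((560,800,3),np.uint8)
for n,w,ii in(("top",W,c["image"]),("scene",Ws,s["image"])):
    for X,col in zip(w.reshape(-1,3),ii.reshape(-1,3)):
        if X[2]>8:
            v=int((600-X[0])*2);u=int((0-X[1])*2)-0
            if 0<=v<558 and 0<=u<798: img[v:v+3,u:u+3]=col
cv2.imwrite("pics/plan.png",img)
E
```

```text
zinc
(np.float64(373.96), np.float64(302.02), np.float64(120.85), np.float64(57.9), np.float64(1.46))
(np.float64(365.5), np.float64(158.42), np.float64(147.81), np.float64(41.89), np.float64(1.0))
(np.float64(449.25), np.float64(39.58), np.float64(119.42), np.float64(58.31), np.float64(-1.33))
(np.float64(503.18), np.float64(190.09), np.float64(120.2), np.float64(58.28), np.float64(1.37))
(np.float64(524.73), np.float64(409.21), np.float64(121.75), np.float64(57.81), np.float64(1.36))
(np.float64(517.33), np.float64(-174.65), np.float64(99.04), np.float64(59.86), np.float64(-0.43))
(np.float64(639.91), np.float64(240.69), np.float64(120.28), np.float64(59.1), np.float64(1.48))
stone [(np.float64(327.83), np.float64(-133.02), np.float64(97.01), np.float64(95.6), np.float64(-0.68)), (np.float64(649.02), np.float64(25.05), np.float64(189.03), np.float64(129.79), np.float64(-1.53))]
top knobtop 82 [ 530.27107802 -126.39933022   89.56963712]
tip? 26 [ 557.3657943  -106.9165312    90.92234865]
wood rim 893 ((486.5024719238281, -299.0947570800781), (239.50624084472656, 94.5909652709961), 74.20108032226562)
keeper 373
((490.8727722167969, -301.69403076171875), (284.5841064453125, 47.32477951049805), 68.31912994384766) 156.53359298445946
scene knobtop 35 [ 534.5258125  -130.33181377   89.66370658]
tip? 31 [ 554.82482652 -114.36050154   91.0172588 ]
wood rim 662 ((490.4578857421875, -294.1241455078125), (243.4752197265625, 100.23030090332031), 73.76520538330078)
keeper 268
((494.6676025390625, -304.4176940917969), (288.4339294433594, 44.80453872680664), 69.15640258789062) 155.30124759806196
```

View pics/plan.png

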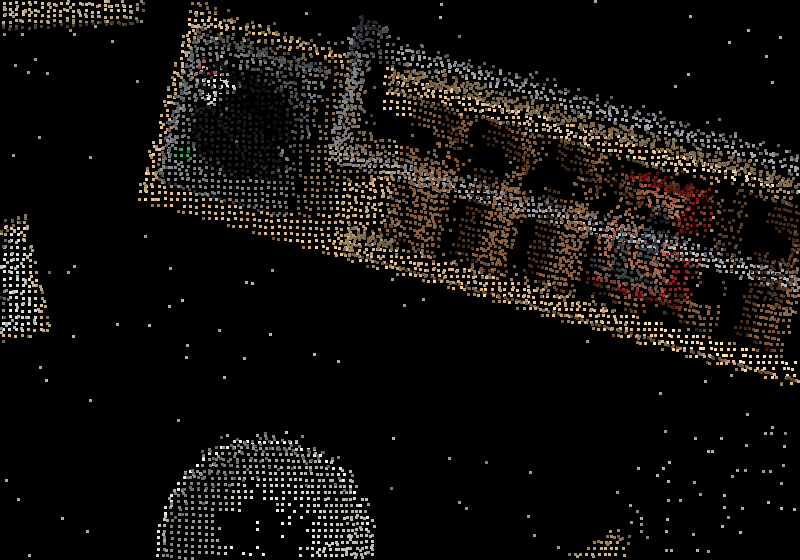

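Run:
```python
from h import *
T=np.load("/tmp/top.npy");S=np.load("/tmp/scene.npy")
for n,P in(("top",T),("scene",S)):
    d=P[(P[:,2]>60)&(P[:,2]<70)]
    # rim long direction via the two side-board outer lines
    th=-0.279
    for _ in range(1):
        ex=np.array([np.cos(th),np.sin(th)]);ey=np.array([-np.sin(th),np.cos(th)])
        o=np.array([488,-292.5]); q=(d[:,:2]-o)@np.c_[ex,ey]
        for lo,hi in((-50,-36),(36,46)):
            k=(q[:,0]>lo)&(q[:,0]<hi)&(abs(q[:,1])<100)
            if k.sum()>20: print(n,"side",lo,k.sum(),np.polyfit(q[k,1],q[k,0],1).round(4),np.percentile(q[k,0],[2,98]).round(1))
    k=abs(q[:,0])<28
    h,e=np.histogram(q[k,1],np.arange(-150,110,6)); print(n,"div",list(zip(e[:-1].astype(int),h)))
    kn=P[(P[:,2]>86)&(P[:,2]<96)]; qk=(kn[:,:2]-o)@np.c_[ex,ey]; qk=qk[(abs(qk[:,0])<45)&(abs(qk[:,1]-174)<45)]
    (cx,cy),(w,h2),a=cv2.minAreaRect(qk.astype(np.float32)); print("bar",cx,cy,w,h2,a,qk.mean(0),len(qk))
    ke=P[(P[:,2]>140)]; qk=(ke[:,:2]-o)@np.c_[ex,ey]; print("keep y'",np.percentile(qk[:,1],[1,99]),np.percentile(qk[:,0],[5,50,95]))
    ho=P[(P[:,2]>41)&(P[:,2]<50)]; qk=(ho[:,:2]-o)@np.c_[ex,ey]; qk=qk[(abs(qk[:,0])<50)&(abs(qk[:,1]-174)<60)]; print("hous",np.percentile(qk[:,0],[2,98]),np.percentile(qk[:,1],[2,98]))
```

```text
top side -50 198 [ 7.00000e-04 -4.15751e+01] [-46.6 -36.6]
top side 36 173 [-2.90000e-03  4.14572e+01] [36.9 45.8]
top div [(np.int64(-150), np.int64(0)), (np.int64(-144), np.int64(0)), (np.int64(-138), np.int64(0)), (np.int64(-132), np.int64(0)), (np.int64(-126), np.int64(0)), (np.int64(-120), np.int64(0)), (np.int64(-114), np.int64(17)), (np.int64(-108), np.int64(30)), (np.int64(-102), np.int64(3)), (np.int64(-96), np.int64(0)), (np.int64(-90), np.int64(0)), (np.int64(-84), np.int64(0)), (np.int64(-78), np.int64(11)), (np.int64(-72), np.int64(4)), (np.int64(-66), np.int64(2)), (np.int64(-60), np.int64(0)), (np.int64(-54), np.int64(0)), (np.int64(-48), np.int64(0)), (np.int64(-42), np.int64(0)), (np.int64(-36), np.int64(0)), (np.int64(-30), np.int64(1)), (np.int64(-24), np.int64(1)), (np.int64(-18), np.int64(18)), (np.int64(-12), np.int64(18)), (np.int64(-6), np.int64(13)), (np.int64(0), np.int64(25)), (np.int64(6), np.int64(3)), (np.int64(12), np.int64(0)), (np.int64(18), np.int64(0)), (np.int64(24), np.int64(0)), (np.int64(30), np.int64(12)), (np.int64(36), np.int64(22)), (np.int6
[... 1553 characters left out ...]
p.int64(18), np.int64(0)), (np.int64(24), np.int64(1)), (np.int64(30), np.int64(15)), (np.int64(36), np.int64(23)), (np.int64(42), np.int64(1)), (np.int64(48), np.int64(0)), (np.int64(54), np.int64(0)), (np.int64(60), np.int64(5)), (np.int64(66), np.int64(16)), (np.int64(72), np.int64(30)), (np.int64(78), np.int64(1)), (np.int64(84), np.int64(0)), (np.int64(90), np.int64(0)), (np.int64(96), np.int64(0)), (np.int64(102), np.int64(0))]
bar 7.090668678283691 165.65516662597656 52.18791961669922 77.81891632080078 8.840919494628906 [  8.01831605 176.23057996] 69
keep y' [-152.17673863  133.35728532] [-0.75909983  4.08859941 10.14695012]
hous [-32.57838329  41.10463589] [145.27397598 212.55244579]
```

Emit:
{"api": "carry_out", "payload": {"steps": [{"jaw": 0,"spin": -0.166,"linear": [0,0,0]},{"jaw": 0,"spin": -0.166,"linear": [0,0,0]},{"jaw": 0,"spin": -0.166,"linear": [0,0,0]},{"jaw": 0,"spin": -0.166,"linear": [0,0,0]},{"jaw": 0,"spin": -0.166,"linear": [0,0,0]}]}}

```text
t: 0.82
position: [173.7, -574.1, 218.3]
ee_rot: [-1.542, 0.346, -0.346]
ft_force: [0.1, -0.3, 0.2]
finger_gap: 47.3
```

Emit:
{"api": "carry_out", "payload": {"steps": [{"jaw": 0,"spin": -0.167,"linear": [0,0,0]},{"jaw": 0,"spin": 0,"linear": [0.026,0,0.051]},{"jaw": 0,"spin": 0,"linear": [0.026,0,0.051]},{"jaw": 0,"spin": 0,"linear": [0.026,0,0.051]},{"jaw": 0,"spin": 0,"linear": [0.026,0,0.051]}]}}

```text
t: 1.45
position: [331.0, -405.5, 218.5]
ee_rot: [-1.559, 0.22, -0.22]
ft_force: [1.0, -0.6, 0.7]
finger_gap: 1.2
```

Emit:
{"api": "carry_out", "payload": {"steps": [{"jaw": 0,"spin": 0,"linear": [0.026,0,0.051]},{"jaw": 0,"spin": 0,"linear": [0.026,0,0.051]},{"jaw": 0,"spin": 0,"linear": [0.026,0,0.051]},{"jaw": 0,"spin": 0,"linear": [0.026,0,0.051]},{"jaw": 0,"spin": 0,"linear": [0.026,0,0.051]}]}}

```text
t: 2.08
position: [526.5, -196.3, 218.6]
ee_rot: [-1.56, 0.22, -0.22]
ft_force: [-0.5, -1.1, 0.8]
finger_gap: 0.6
```

```bash
cat >> h.py <<'E'
TH=-0.279; O=np.array([489.6,-286.7])
def rk(x,y): return O+x*np.array([np.cos(TH),np.sin(TH)])+y*np.array([-np.sin(TH),np.cos(TH)])
def st():
    o=observe(); R=Ro.from_rotvec(o["ee_rot"]).as_matrix(); th=np.arctan2(R[1,0],R[0,0]); p=o["position"]
    q=p[:2]-O; r=[q@[np.cos(TH),np.sin(TH)],q@[-np.sin(TH),np.cos(TH)]]
    print("t%.2f pos"%o["t"],p.round(1),"th %.3f rack"%th,np.round(r,1),"F",o["ft_force"].round(1),"gap %.1f"%o["finger_gap"],"tilt",R[2].round(3)); return p,th
def go(x,y,z,th=None):
    p,t0=st(); th=t0 if th is None else th
    d=np.array([x,y])-p[:2]; print("spin %.3f"%(-(th-t0)),"then lin mm x %.1f y %.1f z %.1f"%(d@[np.cos(th),np.sin(th)],p[2]-z,d@[-np.sin(th),np.cos(th)]))
E
python3 -c "
from h import *
go(*rk(58,200),60,TH)"
```

```text
t2.08 pos [ 526.5 -196.3  218.6] th -0.280 rack [10.6 97.1] F [-0.5 -1.1  0.8] gap 0.6 tilt [ 0. -1. -0.]
spin -0.001 then lin mm x 47.4 y 158.6 z 102.9
```

Emit:
{"api": "carry_out", "payload": {"steps": [{"jaw": 0,"spin": 0,"linear": [0.024,0,0.052]},{"jaw": 0,"spin": 0,"linear": [0.024,0,0.052]},{"jaw": 0,"spin": 0,"linear": [0,0.055,0]},{"jaw": 0,"spin": 0,"linear": [0,0.055,0]},{"jaw": 0,"spin": 0,"linear": [0,0.047,0]}]}}

```text
t: 2.7
position: [599.6, -110.6, 59.1]
ee_rot: [-1.559, 0.22, -0.218]
ft_force: [-0.9, -0.9, 0.3]
finger_gap: 0.5
```

Emit:
{"api": "carry_out", "payload": {"steps": [{"jaw": 0,"spin": 0,"linear": [-0.008,0,0]},{"jaw": 0,"spin": 0,"linear": [-0.008,0,0]},{"jaw": 0,"spin": 0,"linear": [-0.008,0,0]},{"jaw": 0,"spin": 0,"linear": [-0.008,0,0]}]}}

```text
t: 3.2
position: [577.7, -102.3, 67.4]
ee_rot: [-1.558, 0.205, -0.235]
ft_force: [30.8, 5.4, -8.8]
finger_gap: 0.4
```

```bash
python3 -c "
from h import *
st(); c=camera('scene'); cv2.imwrite('pics/k1.png',cv2.resize(c['image'][130:260,100:300],(800,520)))"
```

```text
t3.20 pos [ 577.7 -102.3   67.4] th -0.280 rack [ 33.9 201.5] F [30.8  5.4 -8.8] gap 0.4 tilt [ 0.019 -1.     0.004]
```

View pics/k1.png

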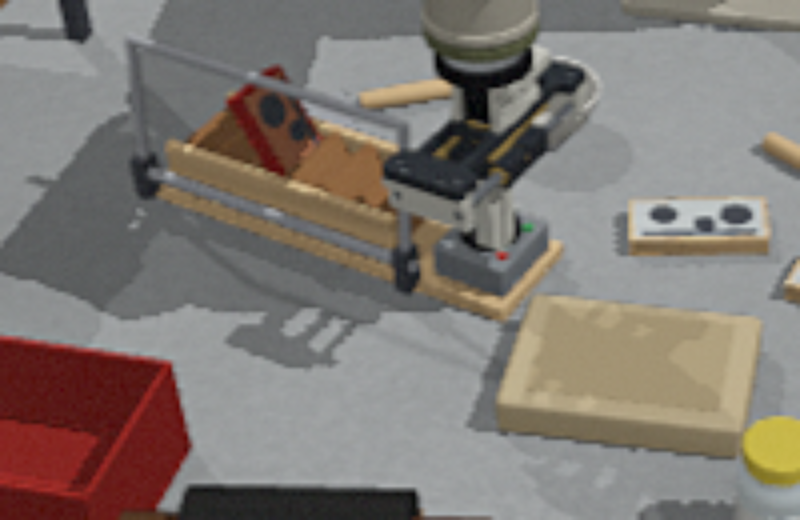

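Emit:
{"api": "carry_out", "payload": {"steps": [{"jaw": 0,"spin": 0,"linear": [-0.005,0,-0.002]},{"jaw": 0,"spin": 0,"linear": [-0.005,0,-0.001]}]}}

```text
t: 3.5
position: [566.6, -102.5, 68.6]
ee_rot: [-1.559, 0.206, -0.233]
ft_force: [10.9, 2.4, 4.4]
finger_gap: 0.8
```

```bash
python3 -c "
from h import *
st(); c=camera('top'); cv2.imwrite('pics/k2.png',cv2.resize(c['image'][150:250,250:420],(800,470)))"
```

```text
t3.50 pos [ 566.6 -102.5   68.6] th -0.280 rack [ 23.3 198.2] F [10.9  2.4  4.4] gap 0.8 tilt [ 0.017 -1.     0.003]
```

View pics/k2.png

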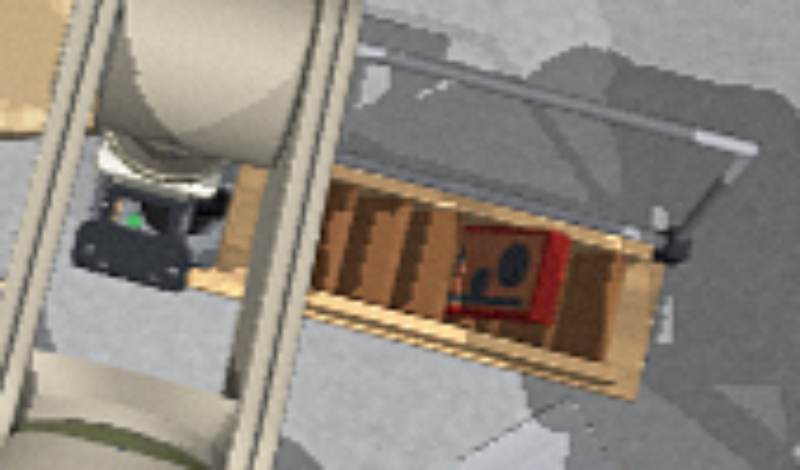

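Emit:
{"api": "carry_out", "payload": {"steps": [{"jaw": 0,"spin": 0,"linear": [-0.006,0,0]},{"jaw": 0,"spin": 0,"linear": [-0.006,0,0]},{"jaw": 0,"spin": 0,"linear": [-0.003,0,0]}]}}

```text
t: 3.92
position: [554.0, -99.4, 67.1]
ee_rot: [-1.56, 0.203, -0.237]
ft_force: [39.2, -0.4, -13.2]
finger_gap: 0.7
```

Emit:
{"api": "carry_out", "payload": {"steps": [{"jaw": 0,"spin": 0,"linear": [0.02,0,0]},{"jaw": 0,"spin": 0,"linear": [0.02,-0.005,0]},{"jaw": 0,"spin": 0,"linear": [0,-0.06,0]},{"jaw": 0.07,"spin": 0,"linear": [-0.04,-0.06,0]},{"jaw": 0.07,"spin": 0,"linear": [0,-0.05,-0.05]}]}}

```text
t: 4.55
position: [536.6, -140.2, 226.0]
ee_rot: [-1.56, 0.216, -0.218]
ft_force: [1.5, -1.1, 0.9]
finger_gap: 16.3
```

Emit:
{"api": "carry_out", "payload": {"steps": [{"jaw": 0.075,"spin": 0,"linear": [0,0,-0.05]},{"jaw": 0.075,"spin": 0,"linear": [0,0,-0.05]}]}}

```text
t: 4.8
position: [509.6, -239.7, 225.5]
ee_rot: [-1.561, 0.217, -0.222]
ft_force: [1.0, 0.7, 0.9]
finger_gap: 35.7
```

```bash
python3 -c "
from h import *
st(); c=camera('scene'); cv2.imwrite('pics/k3.png',cv2.resize(c['image'][130:260,90:290],(800,520)))
W=cloud(c); im=c['image'].astype(int)
P=W.reshape(-1,3); I=im.reshape(-1,3)
q=(P[:,:2]-O)@np.array([[np.cos(TH),-np.sin(TH)],[np.sin(TH),np.cos(TH)]])
k=(P[:,2]>70)&(P[:,2]<135)&(abs(q[:,0])<40)&(abs(q[:,1])<80)
Q=np.c_[q[k],P[k,2]]; print(len(Q)); 
for lo in range(70,135,6):
    s=Q[(Q[:,2]>=lo)&(Q[:,2]<lo+6)]
    if len(s): print(lo,len(s),np.percentile(s[:,0],[3,97]).round(1),np.percentile(s[:,1],[3,50,97]).round(1))
k=(P[:,2]>86)&(P[:,2]<96)&(abs(q[:,0])<45)&(abs(q[:,1]-174)<45); print('knob',q[k].mean(0),cv2.fitLine(q[k].astype(np.float32),cv2.DIST_HUBER,0,.01,.01).ravel()); w=k&(I.min(1)>110); print('tip',q[w].mean(0))
"
```

```text
t4.80 pos [ 509.6 -239.7  225.5] th -0.279 rack [ 6.3 50.7] F [1.  0.7 0.9] gap 35.7 tilt [ 0.003 -1.    -0.001]
383
70 78 [-35.4  37.5] [-73.1  -7.4  67.3]
76 32 [-22.3  32.3] [-47.5 -27.1 -22.1]
82 34 [-24.9  33.1] [-43.9 -31.5 -26. ]
88 27 [-21.3  31.7] [-52.3 -33.4 -29.4]
94 32 [-24.4  32.8] [-45.8 -35.9 -30.3]
100 30 [-19.5  32. ] [-53.7 -39.8 -35. ]
106 39 [-24.9  33.1] [-63.  -43.5 -36.8]
112 23 [-19.9  33.2] [-59.  -46.3 -41.1]
118 37 [-20.5  33.2] [-68.6 -47.9 -43. ]
124 42 [-22.5  32.7] [-65.1 -52.9 -47.7]
130 9 [-20.8  30.5] [-56.9 -52.3 -49.3]
knob [  2.02327578 173.93217236] [  0.63498193  -0.772527     3.3243322  175.21777   ]
tip [-11.87405513 187.10258855]
```

View pics/k3.png

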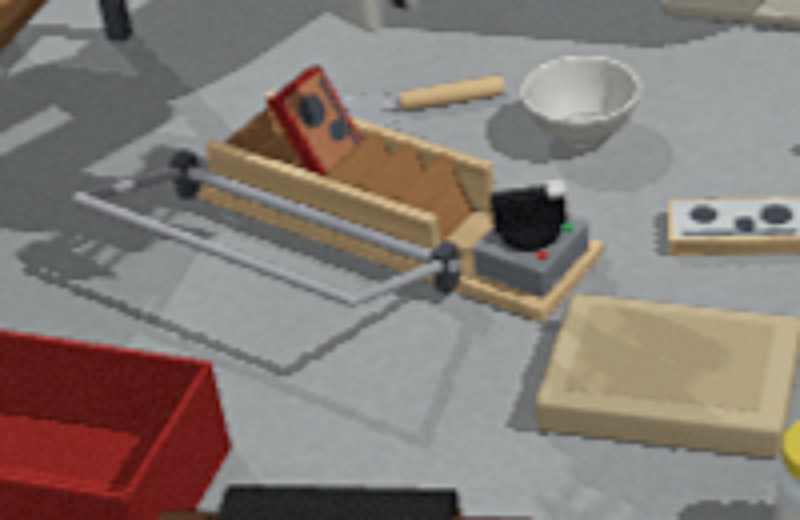

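Emit:
{"api": "carry_out", "payload": {"steps": [{"jaw": 0.08,"spin": 0,"linear": [-0.002,0,-0.049]},{"jaw": 0.08,"spin": 0,"linear": [0,0,-0.049]},{"jaw": 0.08,"spin": 0,"linear": [0,0.045,0]},{"jaw": 0.08,"spin": 0,"linear": [0,0.045,0]},{"jaw": 0.08,"spin": 0,"linear": [0,0.037,0]}]}}

```text
t: 5.48
position: [480.2, -331.7, 95.1]
ee_rot: [-1.56, 0.221, -0.22]
ft_force: [1.1, -0.3, 0.0]
finger_gap: 79.9
```

Emit:
{"api": "carry_out", "payload": {"steps": [{"jaw": 0.03,"spin": 0,"linear": [0,0,0]},{"jaw": 0.03,"spin": 0,"linear": [0,0,0]},{"jaw": 0.03,"spin": 0,"linear": [0,0,0]},{"jaw": 0.03,"spin": 0,"linear": [0,0,0]},{"jaw": 0.03,"spin": 0,"linear": [0,0,0]}]}}

```text
t: 6.1
position: [482.4, -333.1, 98.3]
ee_rot: [-1.562, 0.217, -0.223]
ft_force: [0.8, -0.2, 7.1]
finger_gap: 57.7
```

```bash
python3 -c "
from h import *
st(); c=camera('scene'); cv2.imwrite('pics/k4.png',cv2.resize(c['image'][130:230,100:260],(800,500)))"
```

```text
t6.10 pos [ 482.4 -333.1   98.3] th -0.280 rack [  5.9 -46.6] F [ 0.8 -0.2  7.1] gap 57.7 tilt [ 0.004 -1.    -0.002]
```

Emit:
{"api": "carry_out", "payload": {"steps": [{"jaw": 0.03,"spin": 0,"linear": [0,-0.02,-0.0093]},{"jaw": 0.03,"spin": 0,"linear": [0,-0.03,-0.014]},{"jaw": 0.03,"spin": 0,"linear": [0,-0.03,-0.014]},{"jaw": 0.03,"spin": 0,"linear": [0,-0.04,0]},{"jaw": 0.03,"spin": 0,"linear": [0,0,0]}]}}

```text
t: 6.78
position: [472.2, -370.2, 221.5]
ee_rot: [-1.564, 0.215, -0.226]
ft_force: [0.9, 0.1, -1.4]
finger_gap: 58.0
```

```bash
cat >> h.py <<'E'
def held(cams=("scene",)):
    """plate in the gripper: points below TCP, in tool frame (x', y' rel TCP; world z)"""
    p,th=st()
    for n in cams:
        P=cloud(camera(n)).reshape(-1,3)
        q=(P[:,:2]-p[:2])@np.array([[np.cos(th),-np.sin(th)],[np.sin(th),np.cos(th)]])
        k=(abs(q[:,0])<36)&(abs(q[:,1])<130)&(P[:,2]>p[2]-125)&(P[:,2]<p[2]-4)&(P[:,2]>8)
        Q=np.c_[q[k],P[k,2]]; print(n,len(Q))
        for lo in np.arange(p[2]-125,p[2],8):
            s=Q[(Q[:,2]>=lo)&(Q[:,2]<lo+8)]
            if len(s)>4: print("z%4d n%d x"%(lo+4,len(s)),np.percentile(s[:,0],[3,97]).round(),"y",np.percentile(s[:,1],[5,50,95]).round())
E
python3 -c "
from h import *
held(('scene','top'))
c=camera('scene'); cv2.imwrite('pics/k4.png',cv2.resize(c['image'][110:230,100:260],(800,600)))"
```

```text
t6.78 pos [ 472.2 -370.2  221.5] th -0.281 rack [  6.3 -85. ] F [ 0.9  0.1 -1.4] gap 58.0 tilt [ 0.007 -1.    -0.004]
scene 394
z 148 n32 x [-28.  28.] y [33. 44. 48.]
z 156 n41 x [-28.  26.] y [27. 41. 48.]
z 164 n43 x [-27.  29.] y [25. 39. 43.]
z 172 n44 x [-29.  27.] y [21. 35. 39.]
z 180 n48 x [-28.  29.] y [14. 30. 35.]
z 188 n49 x [-26.  29.] y [12. 25. 32.]
z 196 n40 x [-26.  30.] y [11. 22. 27.]
z 204 n55 x [-29.  30.] y [ 4. 16. 22.]
z 212 n37 x [-23.  31.] y [ 1. 12. 16.]
top 357
z 140 n10 x [-31.  18.] y [45. 49. 50.]
z 148 n35 x [-33.  22.] y [41. 47. 49.]
z 156 n44 x [-33.  21.] y [39. 43. 48.]
z 164 n41 x [-33.  21.] y [34. 39. 43.]
z 172 n38 x [-32.  23.] y [31. 36. 39.]
z 180 n53 x [-31.  21.] y [28. 31. 36.]
z 188 n40 x [-27.  21.] y [23. 27. 30.]
z 196 n42 x [-21.  26.] y [20. 24. 27.]
z 204 n29 x [-18.  24.] y [16. 19. 23.]
z 212 n23 x [-0. 26.] y [12. 15. 18.]
```

View pics/k4.png

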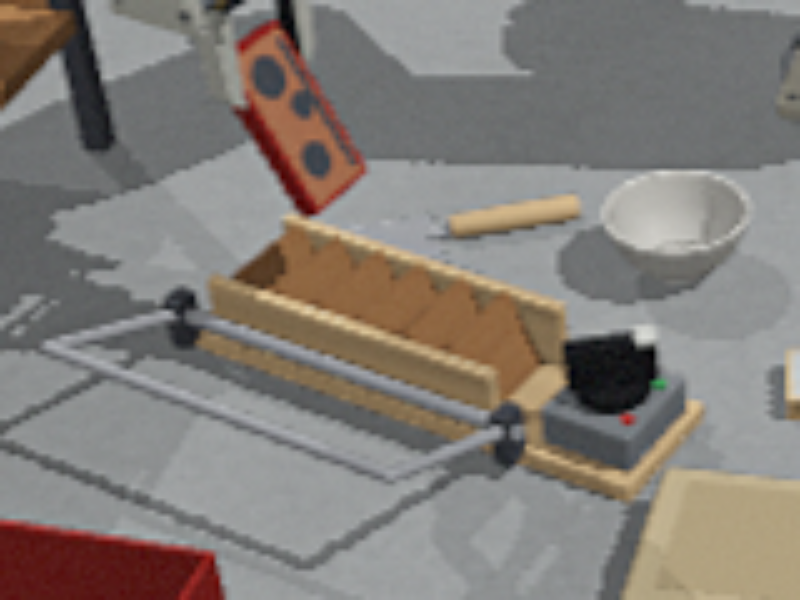

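Emit:
{"api": "carry_out", "payload": {"steps": [{"jaw": 0.03,"spin": -0.16,"linear": [0,0,0]},{"jaw": 0.03,"spin": -0.161,"linear": [0,0,0]},{"jaw": 0.03,"spin": 0,"linear": [0.024,0,0.052]},{"jaw": 0.03,"spin": 0,"linear": [0.024,0,0.052]},{"jaw": 0.03,"spin": 0,"linear": [0.024,0,0.052]}]}}

```text
t: 7.55
position: [535.6, -207.0, 213.7]
ee_rot: [-1.569, -0.029, 0.034]
ft_force: [0.8, 0.2, -2.5]
finger_gap: 58.2
```

Emit:
{"api": "carry_out", "payload": {"steps": [{"jaw": 0.03,"spin": 0,"linear": [0.024,0,0.052]},{"jaw": 0.03,"spin": 0,"linear": [0.024,0,0.052]},{"jaw": 0.03,"spin": 0,"linear": [0.024,0,0.052]},{"jaw": 0.03,"spin": 0,"linear": [0.024,0,0.052]},{"jaw": 0.03,"spin": 0,"linear": [0.024,0,0.051]}]}}

```text
t: 8.18
position: [644.9, 56.6, 213.5]
ee_rot: [-1.571, -0.03, 0.035]
ft_force: [0.3, 0.3, -1.6]
finger_gap: 58.4
```

Emit:
{"api": "carry_out", "payload": {"steps": [{"jaw": 0.03,"spin": 0,"linear": [0,0.04,0]},{"jaw": 0.03,"spin": 0,"linear": [0,0.04,0]},{"jaw": 0.03,"spin": 0,"linear": [0,0,0]}]}}

```text
t: 8.55
position: [641.0, 54.9, 129.2]
ee_rot: [-1.57, -0.023, 0.042]
ft_force: [-0.5, 0.3, -1.7]
finger_gap: 57.9
```

```bash
python3 -c "
from h import *
go(648,52,124,0.04)
held(('scene','top'))"
```

```text
t8.55 pos [641.   54.9 129.2] th 0.042 rack [ 51.5 370.1] F [-0.5  0.3 -1.7] gap 57.9 tilt [-0.012 -1.     0.   ]
spin 0.002 then lin mm x 6.9 y 5.2 z -3.2
t8.55 pos [641.   54.9 129.2] th 0.042 rack [ 51.5 370.1] F [-0.5  0.3 -1.7] gap 57.9 tilt [-0.012 -1.     0.   ]
scene 1190
z   8 n6 x [-7. 32.] y [ 78. 124. 129.]
z  16 n23 x [-15.  28.] y [ 63. 126. 129.]
z  24 n9 x [-30.  20.] y [ 63. 126. 129.]
z  32 n437 x [-33.  34.] y [-118.  -39.   59.]
z  40 n405 x [-33.  34.] y [-114.  -41.   50.]
z  56 n25 x [-24.  28.] y [27. 43. 47.]
z  64 n35 x [-25.  29.] y [26. 41. 44.]
z  72 n28 x [-23.  29.] y [23. 37. 40.]
z  80 n39 x [-25.  30.] y [15. 33. 37.]
z  88 n35 x [-27.  28.] y [15. 29. 32.]
z  96 n32 x [-24.  29.] y [10. 25. 28.]
z 104 n33 x [-25.  29.] y [ 6. 21. 24.]
z 112 n44 x [-23.  30.] y [ 0. 16. 20.]
z 120 n35 x [-24.  30.] y [-4. 12. 16.]
top 540
z  32 n277 x [-34.  34.] y [-122.  -91.   61.]
z  40 n252 x [-33.  34.] y [-119.  -80.   59.]
```

Emit:
{"api": "carry_out", "payload": {"steps": [{"jaw": 0.03,"spin": 0,"linear": [0.007,0.005,-0.003]},{"jaw": 0.03,"spin": 0,"linear": [0,0.006,0]},{"jaw": 0.03,"spin": 0,"linear": [0,0.009,-0.018]},{"jaw": 0.03,"spin": 0,"linear": [0,0.01,-0.015]},{"jaw": 0.03,"spin": 0,"linear": [0,0.013,-0.013]}]}}

```text
t: 9.28
position: [655.2, 3.4, 93.9]
ee_rot: [-1.572, -0.033, 0.03]
ft_force: [-1.2, -2.7, 5.8]
finger_gap: 57.5
```

```bash
python3 -c "
from h import *
st()
c=camera('scene'); cv2.imwrite('pics/k5.png',cv2.resize(c['image'][150:270,200:360],(800,600)))"
```

```text
t9.28 pos [655.2   3.4  93.9] th 0.040 rack [ 79.3 324.5] F [-1.2 -2.7  5.8] gap 57.5 tilt [ 0.002 -1.    -0.002]
```

View pics/k5.png

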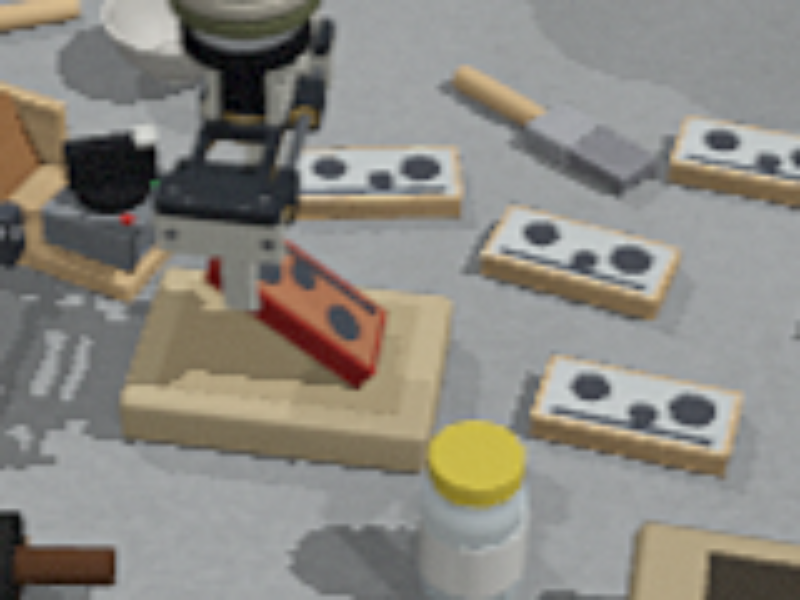

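Emit:
{"api": "carry_out", "payload": {"steps": [{"jaw": 0.03,"spin": 0,"linear": [0,0.015,-0.01]},{"jaw": 0.03,"spin": 0,"linear": [0,0.016,-0.008]},{"jaw": 0.03,"spin": 0,"linear": [0,0.013,-0.004]},{"jaw": 0.03,"spin": 0,"linear": [0,0.01,-0.002]},{"jaw": 0.03,"spin": 0,"linear": [0,0,0]}]}}

```text
t: 9.95
position: [654.5, -17.6, 37.2]
ee_rot: [-1.57, -0.03, 0.034]
ft_force: [0.4, 0.5, -2.1]
finger_gap: 57.6
```

```bash
python3 -c "
from h import *
held()"
```

```text
t9.95 pos [654.5 -17.6  37.2] th 0.041 rack [ 84.4 304.1] F [ 0.4  0.5 -2.1] gap 57.6 tilt [-0.003 -1.     0.001]
scene 15
z  28 n11 x [-29.  32.] y [-35. 100. 123.]
```

Emit:
{"api": "carry_out", "payload": {"steps": [{"jaw": 0.08,"spin": 0,"linear": [0,0,0]},{"jaw": 0.08,"spin": 0,"linear": [0,0,0]},{"jaw": 0.08,"spin": 0,"linear": [0,0,0]},{"jaw": 0.08,"spin": 0,"linear": [0,-0.04,0]},{"jaw": 0.08,"spin": 0,"linear": [-0.03,-0.05,-0.03]}]}}

```text
t: 10.62
position: [627.9, -46.2, 126.4]
ee_rot: [-1.57, -0.033, 0.035]
ft_force: [0.8, -1.4, 1.3]
finger_gap: 80.0
```

Emit:
{"api": "carry_out", "payload": {"steps": [{"jaw": 0.08,"spin": 0,"linear": [-0.045,-0.04,-0.045]},{"jaw": 0.08,"spin": 0,"linear": [-0.045,0,-0.045]}]}}

```text
t: 10.88
position: [551.6, -133.9, 164.3]
ee_rot: [-1.573, -0.039, 0.028]
ft_force: [0.5, -1.5, 0.6]
finger_gap: 80.3
```

```bash
cat >> h.py <<'E'
def copper():
    for n in("top","scene"):
        c=camera(n); im=c["image"].astype(int); W=cloud(c); z=W[...,2]
        m=(W[...,0]>560)&(W[...,0]<740)&(W[...,1]>-90)&(W[...,1]<140)&(z>46)&(z<75)
        P=W[m]; r=cv2.minAreaRect(P[:,:2].astype(np.float32)) if m.sum()>20 else None; print(n,"copper",m.sum(),r,np.percentile(P[:,2],[5,50,95]) if r else "")
        if r: A=np.c_[P[:,:2]-P[:,:2].mean(0),np.ones(len(P))]; print(" slope",np.linalg.lstsq(A,P[:,2],rcond=None)[0][:2].round(3))
E
python3 -c "
from h import *
st(); copper(); print(*[[float(a) for a in r] for r in zinc()],sep='\n')"
```

```text
t10.88 pos [ 551.6 -133.9  164.3] th 0.043 rack [ 17.6 164. ] F [ 0.5 -1.5  0.6] gap 80.3 tilt [ 0.007 -1.    -0.003]
top copper 699 ((652.69091796875, 17.909832000732422), (58.80096435546875, 119.6718521118164), 2.243175506591797) [49.13984277 54.03042934 59.33979161]
 slope [-0.    -0.006]
scene copper 565 ((654.6207275390625, 16.244937896728516), (62.425968170166016, 120.44403839111328), 2.0528690814971924) [48.68837722 54.18176015 57.4999132 ]
 slope [-0.035 -0.006]
[374.0, 302.36, 120.18, 57.9, 1.46]
[449.4, 39.69, 119.56, 57.97, -1.33]
[503.19, 190.07, 120.16, 58.17, 1.37]
[524.93, 409.52, 121.24, 58.01, 1.35]
[639.97, 240.25, 121.12, 58.89, 1.48]
```

```bash
python3 -c "
from h import *
go(653.5,17,40,0.04)"
```

```text
t11.03 pos [ 548.6 -134.6  160.4] th 0.037 rack [ 14.8 162.5] F [0.1 1.2 0.3] gap 80.0 tilt [ 0.001 -1.    -0.001]
spin -0.003 then lin mm x 110.9 y 120.4 z 147.2
```

Emit:
{"api": "carry_out", "payload": {"steps": [{"jaw": 0.08,"spin": 0,"linear": [0.037,0,0.049]},{"jaw": 0.08,"spin": 0,"linear": [0.037,0,0.049]},{"jaw": 0.08,"spin": 0,"linear": [0.037,0,0.049]},{"jaw": 0.08,"spin": 0,"linear": [0,0.05,0]},{"jaw": 0.08,"spin": 0,"linear": [0,0.05,0]}]}}

```text
t: 11.65
position: [656.3, 21.5, 58.9]
ee_rot: [-1.57, -0.036, 0.033]
ft_force: [-0.0, -0.1, 0.3]
finger_gap: 79.6
```

Emit:
{"api": "carry_out", "payload": {"steps": [{"jaw": 0.08,"spin": 0,"linear": [0,0.018,0]},{"jaw": 0.03,"spin": 0,"linear": [0,0,0]},{"jaw": 0.03,"spin": 0,"linear": [0,0,0]},{"jaw": 0.03,"spin": 0,"linear": [0,0,0]},{"jaw": 0.03,"spin": 0,"linear": [0,0,0]}]}}

```text
t: 12.28
position: [656.8, 18.6, 44.7]
ee_rot: [-1.571, -0.035, 0.029]
ft_force: [-0.9, -0.6, 7.6]
finger_gap: 57.8
```

```bash
python3 -c "
from h import *
go(649,25,40,0.04)"
```

```text
t12.28 pos [656.8  18.6  44.7] th 0.041 rack [ 76.6 339.6] F [-0.9 -0.6  7.6] gap 57.8 tilt [ 0.004 -1.    -0.   ]
spin 0.001 then lin mm x -7.5 y 4.7 z 6.7
```

Emit:
{"api": "carry_out", "payload": {"steps": [{"jaw": 0.03,"spin": 0,"linear": [0,-0.006,0]},{"jaw": 0.03,"spin": 0,"linear": [-0.006,0,0.007]},{"jaw": 0.03,"spin": 0,"linear": [0,0.006,0]},{"jaw": 0.03,"spin": 0,"linear": [0,0,0]},{"jaw": 0.08,"spin": 0,"linear": [0,0,0]}]}}

```text
t: 12.9
position: [648.6, 25.9, 42.1]
ee_rot: [-1.571, -0.033, 0.032]
ft_force: [-0.8, 0.0, 0.2]
finger_gap: 63.7
```

Emit:
{"api": "carry_out", "payload": {"steps": [{"jaw": 0.08,"spin": 0,"linear": [0,0,0]},{"jaw": 0.08,"spin": 0,"linear": [0,0,0]},{"jaw": 0.08,"spin": 0,"linear": [0,-0.05,0]},{"jaw": 0.08,"spin": 0,"linear": [0,-0.05,0]},{"jaw": 0.08,"spin": -0.1,"linear": [-0.05,0,-0.03]}]}}

```text
t: 13.52
position: [605.4, -5.9, 148.4]
ee_rot: [-1.569, -0.124, 0.104]
ft_force: [-0.2, -0.1, 0.5]
finger_gap: 79.9
```

Emit:
{"api": "carry_out", "payload": {"steps": [{"jaw": 0.08,"spin": -0.1,"linear": [-0.05,0,-0.03]},{"jaw": 0.08,"spin": 0,"linear": [-0.05,0,-0.01]},{"jaw": 0.08,"spin": 0,"linear": [-0.05,0,0]}]}}

```text
t: 13.9
position: [458.3, -77.7, 141.5]
ee_rot: [-1.563, -0.189, 0.188]
ft_force: [-0.3, 0.0, -0.2]
finger_gap: 79.7
```

```bash
cat >> h.py <<'E'
def pick(r,back=42,z=3):
    x,y,_,_,a=r; th=(a-np.pi/2+np.pi/2)%np.pi-np.pi/2   # tool z along plate length
    go(x+back*np.sin(th),y-back*np.cos(th),z,th)
E
python3 -c "
from h import *
copper(); pick((449.4,39.7,0,0,-1.33))"
```

```text
top copper 708 ((636.4874877929688, 25.42864990234375), (82.05940246582031, 119.92354583740234), 1.8518916368484497) [48.9391296  53.92580535 58.55000466]
 slope [-0.002  0.001]
scene copper 563 ((647.1666870117188, 23.84817886352539), (69.29496002197266, 120.78056335449219), 2.172131061553955) [49.32942419 53.87636226 56.95281806]
 slope [-0.036  0.   ]
t14.00 pos [455.1 -77.2 140. ] th 0.239 rack [-90.9 191.9] F [0.8 0.2 0. ] gap 80.0 tilt [-0.004 -1.     0.001]
spin -0.002 then lin mm x 22.4 y 137.0 z 72.9
```

Emit:
{"api": "carry_out", "payload": {"steps": [{"jaw": 0.08,"spin": 0,"linear": [0.011,0,0.037]},{"jaw": 0.08,"spin": 0,"linear": [0.011,0,0.037]},{"jaw": 0.08,"spin": 0,"linear": [0,0.05,0]},{"jaw": 0.08,"spin": 0,"linear": [0,0.05,0]},{"jaw": 0.08,"spin": 0,"linear": [0,0.032,0]}]}}

```text
t: 14.62
position: [462.6, 0.9, 7.3]
ee_rot: [-1.562, -0.188, 0.191]
ft_force: [0.2, -0.1, -0.6]
finger_gap: 79.8
```

Emit:
{"api": "carry_out", "payload": {"steps": [{"jaw": 0.08,"spin": 0,"linear": [0,0.004,0]},{"jaw": 0.03,"spin": 0,"linear": [0,0,0]},{"jaw": 0.03,"spin": 0,"linear": [0,0,0]},{"jaw": 0.03,"spin": 0,"linear": [0,0,0]},{"jaw": 0.03,"spin": 0,"linear": [0,0,0]}]}}

```text
t: 15.25
position: [464.9, 0.1, 7.4]
ee_rot: [-1.563, -0.191, 0.187]
ft_force: [-1.2, -0.8, 8.0]
finger_gap: 58.0
```

```bash
python3 -c "
from h import *
st()"
```

```text
t15.25 pos [4.649e+02 1.000e-01 7.400e+00] th 0.241 rack [-102.8  268.9] F [-1.2 -0.8  8. ] gap 58.0 tilt [ 0.002 -1.    -0.001]
```

Emit:
{"api": "carry_out", "payload": {"steps": [{"jaw": 0.03,"spin": 0,"linear": [0,-0.014,0.003]},{"jaw": 0.03,"spin": 0,"linear": [0,-0.016,0.006]},{"jaw": 0.03,"spin": 0,"linear": [0,-0.0155,0.009]},{"jaw": 0.03,"spin": 0,"linear": [0,-0.0135,0.0115]},{"jaw": 0.03,"spin": 0,"linear": [0,-0.0115,0.0137]}]}}

```text
t: 15.88
position: [453.2, 43.3, 77.5]
ee_rot: [-1.563, -0.19, 0.189]
ft_force: [0.3, -0.3, -2.3]
finger_gap: 57.8
```

Emit:
{"api": "carry_out", "payload": {"steps": [{"jaw": 0.03,"spin": 0,"linear": [0,-0.008,0.014]},{"jaw": 0.03,"spin": 0,"linear": [0,-0.005,0.013]},{"jaw": 0.03,"spin": 0,"linear": [0,0,0]},{"jaw": 0.03,"spin": 0,"linear": [0,-0.04,0]},{"jaw": 0.03,"spin": 0,"linear": [0,-0.05,0]}]}}

```text
t: 16.5
position: [445.2, 68.3, 178.3]
ee_rot: [-1.562, -0.186, 0.193]
ft_force: [0.9, 0.0, -1.6]
finger_gap: 57.6
```

Emit:
{"api": "carry_out", "payload": {"steps": [{"jaw": 0.03,"spin": 0,"linear": [0,-0.03,0]},{"jaw": 0.03,"spin": 0,"linear": [0,0,0]}]}}

```text
t: 16.75
position: [448.4, 68.3, 211.5]
ee_rot: [-1.563, -0.193, 0.185]
ft_force: [0.1, 0.2, -2.8]
finger_gap: 57.8
```

```bash
python3 -c "
from h import *
held(('scene','top'))
c=camera('scene'); cv2.imwrite('pics/k6.png',cv2.resize(c['image'][100:220,200:360],(800,600)))"
```

```text
t16.75 pos [448.4  68.3 211.5] th 0.241 rack [-137.3  330. ] F [ 0.1  0.2 -2.8] gap 57.8 tilt [ 0.004 -1.    -0.001]
scene 48
z 202 n35 x [23. 29.] y [ -5.  69. 100.]
z 210 n13 x [21. 31.] y [-3. 46. 88.]
top 2
```

View pics/k6.png

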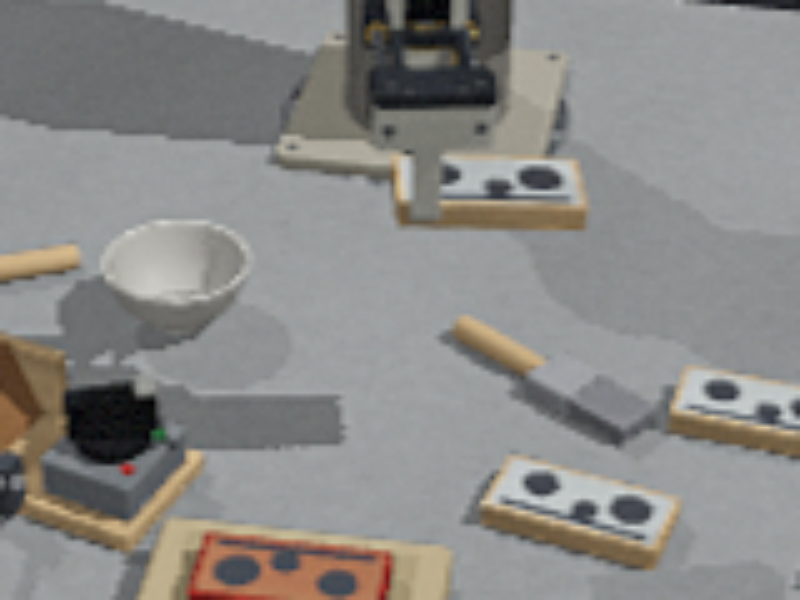

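Emit:
{"api": "carry_out", "payload": {"steps": [{"jaw": 0.03,"spin": 0,"linear": [0,0.05,-0.05]},{"jaw": 0.03,"spin": 0,"linear": [0,0.05,-0.02]},{"jaw": 0.055,"spin": 0,"linear": [0,0.05,0]},{"jaw": 0.056,"spin": 0,"linear": [0,0.0,0]},{"jaw": 0.056,"spin": 0,"linear": [0,0.0,0]}]}}

```text
t: 17.52
position: [462.1, 6.3, 65.6]
ee_rot: [-1.562, -0.189, 0.19]
ft_force: [1.4, 0.4, -1.5]
finger_gap: 57.7
```

```bash
cat >> h.py <<'E'
def tilt():
    p,th=st(); P=cloud(camera("top")).reshape(-1,3)
    q=(P[:,:2]-p[:2])@np.array([[np.cos(th),-np.sin(th)],[np.sin(th),np.cos(th)]])
    k=(abs(q[:,0])<24)&(q[:,1]>18)&(q[:,1]<115)&(P[:,2]>24)&(P[:,2]<p[2]+40); 
    print("n",k.sum(),"tilt deg" ,np.degrees(np.arctan(-np.polyfit(q[k,1],P[k,2],1)[0])).round(1) if k.sum()>10 else "","ymax",q[k,1].max() if k.any() else "")
E
python3 -c "
from h import *
tilt()"
```

```text
t17.52 pos [462.1   6.3  65.6] th 0.241 rack [-107.1  274.1] F [ 1.4  0.4 -1.5] gap 57.7 tilt [-0. -1.  0.]
n 52 tilt deg 7.5 ymax 103.33057939778985
```

Emit:
{"api": "carry_out", "payload": {"steps": [{"jaw": 0.057,"spin": 0,"linear": [0,0,0]},{"jaw": 0.057,"spin": 0,"linear": [0,0,0]},{"jaw": 0.057,"spin": 0,"linear": [0,0,0]}]}}

```text
t: 17.95
position: [462.6, 6.3, 65.8]
ee_rot: [-1.563, -0.19, 0.188]
ft_force: [0.2, -0.8, -2.1]
finger_gap: 57.7
```

```bash
python3 -c "
from h import *
tilt()"
```

```text
t17.95 pos [462.6   6.3  65.8] th 0.241 rack [-106.6  274.2] F [ 0.2 -0.8 -2.1] gap 57.7 tilt [ 0.001 -1.    -0.   ]
n 50 tilt deg 7.4 ymax 102.7710023904197
```

Emit:
{"api": "carry_out", "payload": {"steps": [{"jaw": 0.0575,"spin": 0,"linear": [0,0,0]},{"jaw": 0.0575,"spin": 0,"linear": [0,0,0]},{"jaw": 0.0575,"spin": 0,"linear": [0,0,0]}]}}

```text
t: 18.38
position: [462.1, 6.2, 65.1]
ee_rot: [-1.563, -0.189, 0.189]
ft_force: [0.5, 0.7, -0.5]
finger_gap: 58.0
```

```bash
python3 -c "
from h import *
tilt()"
```

```text
t18.38 pos [462.1   6.2  65.1] th 0.241 rack [-107.1  274. ] F [ 0.5  0.7 -0.5] gap 58.0 tilt [ 0. -1. -0.]
n 53 tilt deg 32.1 ymax 78.26234010159845
```

Emit:
{"api": "carry_out", "payload": {"steps": [{"jaw": 0.0575,"spin": 0,"linear": [0,-0.0095,0.008]},{"jaw": 0.0575,"spin": 0,"linear": [0,-0.0085,0.0093]},{"jaw": 0.0575,"spin": 0,"linear": [0,-0.0073,0.01]},{"jaw": 0.0575,"spin": 0,"linear": [0,-0.006,0.011]},{"jaw": 0.0575,"spin": 0,"linear": [0,-0.005,0.012]}]}}

```text
t: 19.05
position: [449.9, 56.0, 101.9]
ee_rot: [-1.562, -0.19, 0.189]
ft_force: [0.2, 1.1, -2.7]
finger_gap: 57.9
```

Emit:
{"api": "carry_out", "payload": {"steps": [{"jaw": 0.05,"spin": 0,"linear": [0,0,0]},{"jaw": 0.03,"spin": 0,"linear": [0,0,0]},{"jaw": 0.03,"spin": 0,"linear": [0,-0.04,0]},{"jaw": 0.03,"spin": 0,"linear": [0,-0.04,0]},{"jaw": 0.03,"spin": 0,"linear": [0,0,0]}]}}

```text
t: 19.68
position: [452.5, 54.7, 184.8]
ee_rot: [-1.563, -0.194, 0.184]
ft_force: [0.8, 0.5, -3.1]
finger_gap: 57.6
```

```bash
python3 -c "
from h import *
held(('scene','top'))"
```

```text
t19.68 pos [452.5  54.7 184.8] th 0.240 rack [-129.7  318. ] F [ 0.8  0.5 -3.1] gap 57.6 tilt [ 0.006 -1.    -0.002]
scene 283
z 111 n5 x [24. 29.] y [56. 61. 65.]
z 119 n21 x [-24.  31.] y [51. 66. 72.]
z 127 n39 x [-28.  34.] y [44. 62. 68.]
z 135 n31 x [-18.  31.] y [36. 54. 59.]
z 143 n29 x [-26.  31.] y [28. 47. 52.]
z 151 n39 x [-24.  33.] y [21. 40. 45.]
z 159 n35 x [-27.  32.] y [11. 31. 37.]
z 167 n39 x [-19.  32.] y [ 5. 23. 30.]
z 175 n38 x [-24.  32.] y [-5. 15. 21.]
z 183 n6 x [-18.  27.] y [-9. 12. 14.]
top 35
z 119 n11 x [-30. -17.] y [66. 70. 74.]
z 127 n10 x [-30. -17.] y [57. 64. 69.]
z 135 n10 x [-30. -20.] y [52. 56. 60.]
```

Emit:
{"api": "carry_out", "payload": {"steps": [{"jaw": 0.03,"spin": 0,"linear": [0,0.03,0]},{"jaw": 0.03,"spin": 0,"linear": [0,0.03,0]},{"jaw": 0.0575,"spin": 0,"linear": [0,0,0]},{"jaw": 0.0575,"spin": 0,"linear": [0,0,0]},{"jaw": 0.05,"spin": 0,"linear": [0,0,0]}]}}

```text
t: 20.4
position: [450.9, 55.0, 122.6]
ee_rot: [-1.563, -0.191, 0.188]
ft_force: [1.0, -0.7, -1.9]
finger_gap: 57.6
```

```bash
cat >> h.py <<'E'
def lean():
    "lean from vertical, bottom and face line of the hanging plate, along tool z (both views)"
    p,th=st()
    for n in("scene","top"):
        P=cloud(camera(n)).reshape(-1,3)
        q=(P[:,:2]-p[:2])@np.array([[np.cos(th),-np.sin(th)],[np.sin(th),np.cos(th)]])
        k=(abs(q[:,0])<30)&(q[:,1]>-15)&(q[:,1]<115)&(P[:,2]>p[2]-118)&(P[:,2]<p[2]-8)&(P[:,2]>25)
        z=P[k,2];y=q[k,1]
        if k.sum()<25: print(n,k.sum()); continue
        # front (+y) face: upper envelope by height bins
        b=np.arange(z.min(),z.max(),6); B=[(lo+3,np.percentile(y[(z>=lo)&(z<lo+6)],75)) for lo in b if ((z>=lo)&(z<lo+6)).sum()>3]
        f=np.polyfit(*zip(*B),1); print(n,"n",k.sum(),"lean %.1f deg"%np.degrees(np.arctan(-f[0])),"face y at TCP z %.1f"%np.polyval(f,p[2]),"zmin-TCP %.1f"%(np.percentile(z,1)-p[2]),"ymax %.1f"%np.percentile(y,99),"x",np.percentile(q[k,0],[5,95]).round(1))
E
python3 -c "
from h import *
lean()"
```

```text
t20.40 pos [450.9  55.  122.6] th 0.241 rack [-131.3  317.9] F [ 1.  -0.7 -1.9] gap 57.6 tilt [ 0.002 -1.    -0.   ]
scene n 232 lean 42.1 deg face y at TCP z 11.4 zmin-TCP -70.6 ymax 71.3 x [-22.7  29.3]
top n 30 lean 45.7 deg face y at TCP z 9.3 zmin-TCP -66.4 ymax 73.4 x [-28.6 -17.2]
```

Emit:
{"api": "carry_out", "payload": {"steps": [{"jaw": 0.0576,"spin": 0,"linear": [0,0,0]},{"jaw": 0.0576,"spin": 0,"linear": [0,0,0]},{"jaw": 0.0576,"spin": 0,"linear": [0,0,0]},{"jaw": 0.0576,"spin": 0,"linear": [0,0,0]},{"jaw": 0.05,"spin": 0,"linear": [0,0,0]}]}}

```text
t: 21.12
position: [450.1, 55.1, 121.3]
ee_rot: [-1.562, -0.189, 0.189]
ft_force: [0.7, -0.1, -1.9]
finger_gap: 57.5
```

```bash
python3 -c "
from h import *
lean()"
```

```text
t21.12 pos [450.1  55.1 121.3] th 0.241 rack [-132.1  317.7] F [ 0.7 -0.1 -1.9] gap 57.5 tilt [-0. -1.  0.]
scene n 231 lean 40.2 deg face y at TCP z 13.4 zmin-TCP -71.9 ymax 70.8 x [-21.5  29.3]
top n 33 lean 47.2 deg face y at TCP z 7.5 zmin-TCP -67.2 ymax 72.8 x [-28.7 -16.5]
```

Emit:
{"api": "carry_out", "payload": {"steps": [{"jaw": 0.0577,"spin": 0,"linear": [0,0,0]},{"jaw": 0.0577,"spin": 0,"linear": [0,0,0]},{"jaw": 0.0577,"spin": 0,"linear": [0,0,0]},{"jaw": 0.0578,"spin": 0,"linear": [0,0,0]},{"jaw": 0.05,"spin": 0,"linear": [0,0,0]}]}}

```text
t: 21.85
position: [450.0, 55.1, 121.3]
ee_rot: [-1.562, -0.189, 0.189]
ft_force: [-0.6, 0.1, -2.3]
finger_gap: 57.5
```

```bash
python3 -c "
from h import *
lean()"
```

```text
t21.85 pos [450.   55.1 121.3] th 0.241 rack [-132.1  317.7] F [-0.6  0.1 -2.3] gap 57.5 tilt [-0. -1.  0.]
scene n 116 lean 14.8 deg face y at TCP z -5.0 zmin-TCP -94.4 ymax 20.1 x [-8.2 29.6]
top 0
```

Emit:
{"api": "carry_out", "payload": {"steps": [{"jaw": 0.03,"spin": 0.17,"linear": [0,-0.05,0]},{"jaw": 0.03,"spin": 0.17,"linear": [0,-0.05,0]},{"jaw": 0.03,"spin": 0.17,"linear": [0,0,0]},{"jaw": 0.03,"spin": 0,"linear": [0,0,0]}]}}

```text
t: 22.45
position: [450.3, 55.1, 221.8]
ee_rot: [-1.56, 0.21, -0.211]
ft_force: [-0.6, 0.5, -3.6]
finger_gap: 57.9
```

```bash
python3 -c "
from h import *
lean();held()"
```

```text
t22.45 pos [450.3  55.1 221.8] th -0.268 rack [-131.9  317.7] F [-0.6  0.5 -3.6] gap 57.9 tilt [ 0.001 -1.     0.   ]
scene n 300 lean 12.5 deg face y at TCP z 1.1 zmin-TCP -94.9 ymax 22.0 x [-23.9  29.7]
top 0
t22.55 pos [449.6  55.1 220.5] th -0.265 rack [-132.6  317.5] F [ 0.3 -0.4 -1.7] gap 57.5 tilt [-0.001 -1.    -0.   ]
scene 354
z 123 n15 x [-11.  30.] y [ 6. 19. 23.]
z 131 n29 x [-26.  30.] y [ 7. 19. 22.]
z 139 n28 x [-22.  30.] y [ 2. 17. 21.]
z 147 n29 x [-28.  31.] y [ 2. 15. 18.]
z 155 n34 x [-21.  30.] y [ 0. 14. 18.]
z 163 n30 x [-26.  30.] y [-4. 12. 15.]
z 171 n27 x [-23.  32.] y [-3. 10. 13.]
z 179 n33 x [-20.  32.] y [-4.  9. 12.]
z 187 n32 x [-28.  31.] y [-6.  7. 10.]
z 195 n33 x [-27.  31.] y [-11.   5.   7.]
z 203 n30 x [-25.  33.] y [-9.  3.  5.]
z 211 n29 x [-25.  31.] y [-12.   1.   4.]
z 219 n5 x [-16.  32.] y [-11.  -0.   1.]
```

```bash
python3 -c "
from h import *
go(*rk(0,-111),170,TH)"
```

```text
t22.60 pos [449.4  55.1 220.3] th -0.265 rack [-132.7  317.5] F [-0.7 -0.5 -2.1] gap 57.5 tilt [-0.002 -1.    -0.001]
spin 0.014 then lin mm x 132.7 y 50.3 z -428.5
```

Emit:
{"api": "carry_out", "payload": {"steps": [{"jaw": 0.03,"spin": 0.014,"linear": [0,0,0]},{"jaw": 0.03,"spin": 0,"linear": [0.016,0,-0.054]},{"jaw": 0.03,"spin": 0,"linear": [0.017,0,-0.054]},{"jaw": 0.03,"spin": 0,"linear": [0.017,0,-0.054]},{"jaw": 0.03,"spin": 0,"linear": [0.017,0,-0.054]}]}}

```text
t: 23.22
position: [453.7, -172.7, 221.0]
ee_rot: [-1.559, 0.222, -0.221]
ft_force: [1.3, 1.0, -1.3]
finger_gap: 57.8
```

Emit:
{"api": "carry_out", "payload": {"steps": [{"jaw": 0.03,"spin": 0,"linear": [0.016,0,-0.053]},{"jaw": 0.03,"spin": 0,"linear": [0.016,0,-0.053]},{"jaw": 0.03,"spin": 0,"linear": [0.017,0,-0.053]},{"jaw": 0.03,"spin": 0,"linear": [0.017,0,-0.053]},{"jaw": 0.03,"spin": 0,"linear": [0,0.02,0]}]}}

```text
t: 23.85
position: [457.9, -397.2, 201.4]
ee_rot: [-1.561, 0.224, -0.226]
ft_force: [-0.7, 1.2, -1.8]
finger_gap: 57.1
```

Emit:
{"api": "carry_out", "payload": {"steps": [{"jaw": 0.03,"spin": 0,"linear": [0,0.01,0]},{"jaw": 0.03,"spin": 0,"linear": [0,0,0]}]}}

```text
t: 24.1
position: [457.8, -391.1, 189.6]
ee_rot: [-1.557, 0.223, -0.219]
ft_force: [-0.6, 0.7, -2.1]
finger_gap: 57.5
```

```bash
python3 -c "
from h import *
go(*rk(0,-111),170,TH); held(('scene','top'))"
```

```text
t24.10 pos [ 457.8 -391.1  189.6] th -0.282 rack [  -1.9 -109.1] F [-0.6  0.7 -2.1] gap 57.5 tilt [-0.003 -1.     0.002]
spin -0.003 then lin mm x 1.9 y 19.6 z -1.9
t24.10 pos [ 457.8 -391.1  189.6] th -0.282 rack [  -1.9 -109.1] F [-0.6  0.7 -2.1] gap 57.5 tilt [-0.003 -1.     0.002]
scene 587
z  68 n163 x [-35.  32.] y [ -6.  56. 106.]
z  76 n11 x [-26.  31.] y [15. 68. 88.]
z  92 n19 x [-25.  28.] y [ 5. 19. 22.]
z 100 n31 x [-26.  31.] y [ 6. 19. 24.]
z 108 n33 x [-23.  29.] y [ 5. 18. 21.]
z 116 n39 x [-27.  31.] y [ 2. 15. 22.]
z 124 n34 x [-27.  29.] y [-0. 14. 18.]
z 132 n35 x [-27.  30.] y [ 1. 12. 16.]
z 140 n33 x [-26.  29.] y [-2. 10. 16.]
z 148 n43 x [-29.  30.] y [ 1.  8. 13.]
z 156 n29 x [-22.  30.] y [-6.  7. 11.]
z 164 n38 x [-25.  30.] y [-8.  5. 10.]
z 172 n42 x [-26.  32.] y [-12.   4.   9.]
z 180 n32 x [-25.  29.] y [-11.   1.   5.]
z 188 n5 x [-16.  28.] y [-9.  2.  3.]
top 424
z  68 n182 x [-35.  33.] y [ 28.  68. 107.]
z  76 n17 x [-29.  34.] y [ 28.  66. 105.]
z  92 n5 x [-29.   4.] y [14. 23. 23.]
z 100 n25 x [-27.  27.] y [20. 22. 23.]
z 108 n29 x [-28.  24.] y [18. 20. 22.]
z 116 n26 x [-28.  26.] y [16. 18. 21.]
z 124 n19 x [-24.  23.] y [15. 16. 19.]
z 132 n28 x [-23.  29.] y [13. 14. 16.]
z 140 n18 x [-18.  27.] y [11. 13. 15.]
z 148 n22 x [-12.  26.] y [10. 11. 13.]
z 156 n16 x [-7. 28.] y [ 7.  9. 10.]
z 164 n15 x [-1. 26.] y [ 6.  8. 10.]
z 172 n12 x [ 4. 26.] y [4. 6. 8.]
z 180 n9 x [10. 27.] y [3. 4. 6.]
```

Emit:
{"api": "carry_out", "payload": {"steps": [{"jaw": 0.03,"spin": 0,"linear": [0.002,0.02,-0.001]},{"jaw": 0.03,"spin": 0,"linear": [0,0.012,0]},{"jaw": 0.03,"spin": 0,"linear": [0,0.012,0]},{"jaw": 0.03,"spin": 0,"linear": [0,0.01,0]}]}}

```text
t: 24.7
position: [459.9, -394.1, 136.4]
ee_rot: [-1.558, 0.222, -0.222]
ft_force: [1.2, 2.9, -0.1]
finger_gap: 57.4
```

```bash
python3 -c "
from h import *
lean()
c=camera('scene'); cv2.imwrite('pics/k7.png',cv2.resize(c['image'][110:230,80:240],(800,600)))"
```

```text
t24.70 pos [ 459.9 -394.1  136.4] th -0.283 rack [   1.  -111.4] F [ 1.2  2.9 -0.1] gap 57.4 tilt [-0.    -1.     0.001]
scene n 573 lean 55.5 deg face y at TCP z -31.0 zmin-TCP -87.7 ymax 113.5 x [-26.6  28.3]
top n 725 lean 48.1 deg face y at TCP z -16.4 zmin-TCP -110.0 ymax 114.1 x [-26.6  26.4]
```

View pics/k7.png

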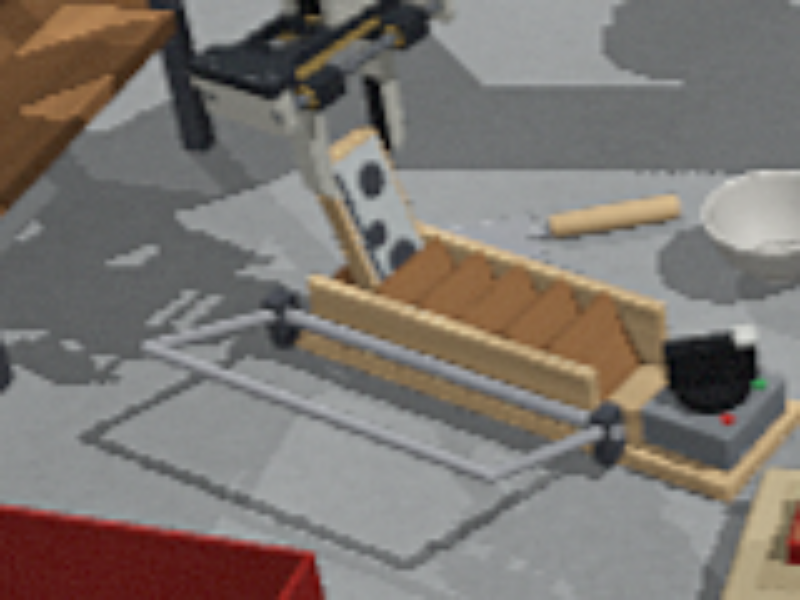

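Emit:
{"api": "carry_out", "payload": {"steps": [{"jaw": 0.03,"spin": 0,"linear": [0,0.011,0]},{"jaw": 0.03,"spin": 0,"linear": [0,0.011,0.001]},{"jaw": 0.03,"spin": 0,"linear": [0,0.01,0.001]},{"jaw": 0.03,"spin": 0,"linear": [0,0,0]}]}}

```text
t: 25.35
position: [461.4, -397.0, 109.7]
ee_rot: [-1.568, 0.219, -0.227]
ft_force: [-5.8, -4.3, 19.2]
finger_gap: 57.4
```

```bash
python3 -c "
from h import *
st()"
```

```text
t25.35 pos [ 461.4 -397.   109.7] th -0.284 rack [   3.3 -113.8] F [-5.8 -4.3 19.2] gap 57.4 tilt [ 0.006 -1.    -0.007]
```

Emit:
{"api": "carry_out", "payload": {"steps": [{"jaw": 0.059,"spin": 0,"linear": [0,0,0]},{"jaw": 0.06,"spin": 0,"linear": [0,0,0]},{"jaw": 0.075,"spin": 0,"linear": [0,0,0]},{"jaw": 0.075,"spin": 0,"linear": [0,0,0]},{"jaw": 0.075,"spin": 0,"linear": [0,-0.05,0]}]}}

```text
t: 25.98
position: [457.9, -389.9, 150.3]
ee_rot: [-1.553, 0.228, -0.215]
ft_force: [0.2, 0.0, -0.2]
finger_gap: 74.6
```

Emit:
{"api": "carry_out", "payload": {"steps": [{"jaw": 0.08,"spin": 0,"linear": [0,-0.05,0.04]},{"jaw": 0.08,"spin": 0,"linear": [0,0,0.06]},{"jaw": 0.08,"spin": 0,"linear": [0,0,0.06]},{"jaw": 0.08,"spin": 0,"linear": [0,0,0.06]},{"jaw": 0.08,"spin": 0,"linear": [0,0,0.06]}]}}

```text
t: 26.6
position: [538.6, -122.8, 204.1]
ee_rot: [-1.559, 0.222, -0.222]
ft_force: [0.7, -0.6, 0.0]
finger_gap: 79.9
```

```bash
cat >> h.py <<'E'
def rack():
    "standing plates: +y face line and top, rack frame"
    P=np.vstack([cloud(camera(n)).reshape(-1,3) for n in("scene","top")])
    q=(P[:,:2]-O)@np.array([[np.cos(TH),-np.sin(TH)],[np.sin(TH),np.cos(TH)]])
    k=(abs(q[:,0])<32)&(abs(q[:,1])<170)&(P[:,2]>74)&(P[:,2]<142)
    f=q[k,1]+0.466*(P[k,2]-15); X=q[k,0]; Z=P[k,2]
    for i in range(5):
        y0=(i-2)*36; m=(f>y0-18)&(f<y0+18)
        if m.sum()>15:
            s=np.polyfit(Z[m],f[m]-0.466*(Z[m]-15),1)[0]; print("slot",i,"n",m.sum(),"lean %.1f"%np.degrees(np.arctan(-s)),"ztop %.0f"%np.percentile(Z[m],98),"f off",np.percentile(f[m]-y0,[10,50,90]).round(1),"x",np.percentile(X[m],[4,96]).round(1))
E
python3 -c "
from h import *
st(); rack(); print(*[[float(a) for a in r] for r in zinc()],sep='\n')"
```

```text
t26.60 pos [ 538.6 -122.8  204.1] th -0.283 rack [  2.  171.1] F [ 0.7 -0.6  0. ] gap 79.9 tilt [ 0. -1. -0.]
slot 0 n 664 lean 27.8 ztop 133 f off [-6.9  3.   6.8] x [-26.1  30.2]
[373.93, 301.79, 121.28, 57.88, 1.46]
[503.29, 189.98, 120.28, 58.06, 1.37]
[524.87, 409.24, 121.81, 58.01, 1.35]
[639.98, 240.25, 121.05, 58.89, 1.48]
```

```bash
python3 -c "
from h import *
pick((503.3,190,0,0,1.37),z=6)"
```

```text
t26.75 pos [ 538.9 -121.9  204. ] th -0.278 rack [  2. 172.] F [-0.9 -0.6  0.1] gap 80.1 tilt [-0. -1.  0.]
spin -0.077 then lin mm x -97.1 y 198.0 z 256.5
```

Emit:
{"api": "carry_out", "payload": {"steps": [{"jaw": 0.08,"spin": -0.077,"linear": [0,0,0]},{"jaw": 0.08,"spin": 0,"linear": [-0.024,0,0.06]},{"jaw": 0.08,"spin": 0,"linear": [-0.024,0,0.06]},{"jaw": 0.08,"spin": 0,"linear": [-0.024,0,0.06]},{"jaw": 0.08,"spin": 0,"linear": [-0.025,0.02,0.06]}]}}

```text
t: 27.38
position: [495.7, 119.1, 187.3]
ee_rot: [-1.564, 0.16, -0.166]
ft_force: [0.5, -0.4, 0.6]
finger_gap: 80.0
```

Emit:
{"api": "carry_out", "payload": {"steps": [{"jaw": 0.08,"spin": 0,"linear": [0,0.05,0.016]},{"jaw": 0.08,"spin": 0,"linear": [0,0.055,0]},{"jaw": 0.08,"spin": 0,"linear": [0,0.043,0]}]}}

```text
t: 27.75
position: [497.2, 133.1, 35.4]
ee_rot: [-1.566, 0.163, -0.161]
ft_force: [1.1, -0.3, -0.4]
finger_gap: 80.2
```

```bash
python3 -c "
from h import *
pick((503.3,190,0,0,1.37),z=6)"
```

```text
t27.75 pos [497.2 133.1  35.4] th -0.206 rack [-108.3  405.7] F [ 1.1 -0.3 -0.4] gap 80.2 tilt [-0.001 -1.    -0.001]
spin -0.005 then lin mm x -5.4 y 29.4 z 14.9
```

Corrections, then grip, lift, and loosen.

Emit:
{"api": "carry_out", "payload": {"steps": [{"jaw": 0.08,"spin": 0,"linear": [-0.005,0.014,0.015]},{"jaw": 0.08,"spin": 0,"linear": [0,0.014,0]},{"jaw": 0.05,"spin": 0,"linear": [0,0,0]},{"jaw": 0.03,"spin": 0,"linear": [0,0,0]},{"jaw": 0.03,"spin": 0,"linear": [0,0,0]}]}}

```text
t: 28.38
position: [497.2, 150.0, 11.3]
ee_rot: [-1.564, 0.16, -0.164]
ft_force: [-1.0, -0.3, 4.0]
finger_gap: 57.3
```

Emit:
{"api": "carry_out", "payload": {"steps": [{"jaw": 0.03,"spin": 0,"linear": [0,0,0]},{"jaw": 0.03,"spin": 0,"linear": [0,0,0]},{"jaw": 0.03,"spin": 0,"linear": [0,-0.05,0]},{"jaw": 0.03,"spin": 0,"linear": [0,-0.056,0]},{"jaw": 0.055,"spin": 0,"linear": [0,0,0]}]}}

```text
t: 29.0
position: [500.1, 150.7, 121.7]
ee_rot: [-1.562, 0.154, -0.17]
ft_force: [0.0, -1.1, -2.4]
finger_gap: 57.8
```

Emit:
{"api": "carry_out", "payload": {"steps": [{"jaw": 0.0575,"spin": 0,"linear": [0,0,0]},{"jaw": 0.0576,"spin": 0,"linear": [0,0,0]},{"jaw": 0.0576,"spin": 0,"linear": [0,0,0]},{"jaw": 0.05,"spin": 0,"linear": [0,0,0]}]}}

```text
t: 29.5
position: [495.4, 149.7, 114.7]
ee_rot: [-1.565, 0.163, -0.16]
ft_force: [-0.5, 0.2, -2.8]
finger_gap: 57.3
```

```bash
python3 -c "
from h import *
tilt(); lean()"
```

```text
t29.50 pos [495.4 149.7 114.7] th -0.206 rack [-114.7  421.2] F [-0.5  0.2 -2.8] gap 57.3 tilt [-0.002 -1.    -0.001]
n 0 tilt deg  ymax 
t29.55 pos [495.6 149.9 115. ] th -0.206 rack [-114.4  421.4] F [ 0.1 -0.1 -1.9] gap 57.5 tilt [-0.001 -1.    -0.001]
scene n 302 lean 25.8 deg face y at TCP z 0.9 zmin-TCP -88.4 ymax 42.7 x [-23.8  29.1]
top 0
```

Emit:
{"api": "carry_out", "payload": {"steps": [{"jaw": 0.03,"spin": 0.037,"linear": [0,-0.05,0]},{"jaw": 0.03,"spin": 0.037,"linear": [0,-0.04,0]},{"jaw": 0.03,"spin": 0,"linear": [0.013,0,-0.058]},{"jaw": 0.03,"spin": 0,"linear": [0.013,0,-0.058]},{"jaw": 0.03,"spin": 0,"linear": [0.013,0,-0.058]}]}}

```text
t: 30.28
position: [485.3, -29.5, 206.1]
ee_rot: [-1.56, 0.218, -0.22]
ft_force: [1.5, 0.3, -2.0]
finger_gap: 57.2
```

Emit:
{"api": "carry_out", "payload": {"steps": [{"jaw": 0.03,"spin": 0,"linear": [0.013,0,-0.058]},{"jaw": 0.03,"spin": 0,"linear": [0.013,0,-0.058]},{"jaw": 0.03,"spin": 0,"linear": [0.013,0,-0.058]},{"jaw": 0.03,"spin": 0,"linear": [0.013,0,-0.058]},{"jaw": 0.03,"spin": 0,"linear": [0.013,0,-0.058]}]}}

```text
t: 30.9
position: [467.5, -326.7, 205.9]
ee_rot: [-1.56, 0.219, -0.22]
ft_force: [0.9, 0.0, -1.5]
finger_gap: 57.2
```

```bash
python3 -c "
from h import *
go(*rk(0,-96),165,TH); lean()"
```

```text
t30.90 pos [ 467.5 -326.7  205.9] th -0.280 rack [-10.2 -44.5] F [ 0.9  0.  -1.5] gap 57.2 tilt [ 0.001 -1.    -0.   ]
spin -0.001 then lin mm x 10.2 y 40.9 z -51.5
t30.90 pos [ 467.5 -326.7  205.9] th -0.280 rack [-10.2 -44.5] F [ 0.9  0.  -1.5] gap 57.2 tilt [ 0.001 -1.    -0.   ]
scene n 401 lean 26.6 deg face y at TCP z 3.4 zmin-TCP -87.3 ymax 46.1 x [-24.3  28.8]
top n 237 lean 22.0 deg face y at TCP z -4.2 zmin-TCP -92.6 ymax 32.5 x [-25.3  26.3]
```

Emit:
{"api": "carry_out", "payload": {"steps": [{"jaw": 0.03,"spin": 0,"linear": [0.01,0,-0.052]},{"jaw": 0.03,"spin": 0,"linear": [0,0.03,0]},{"jaw": 0.03,"spin": 0,"linear": [0,0,0]}]}}

```text
t: 31.38
position: [461.5, -376.0, 172.7]
ee_rot: [-1.556, 0.224, -0.217]
ft_force: [0.0, 0.7, -2.2]
finger_gap: 57.3
```

```bash
python3 -c "
from h import *
go(*rk(0,-96),165,TH); held(('scene','top'))"
```

```text
t31.38 pos [ 461.5 -376.   172.7] th -0.281 rack [ -2.4 -93.6] F [ 0.   0.7 -2.2] gap 57.3 tilt [-0.005 -1.     0.003]
spin -0.002 then lin mm x 2.4 y 7.7 z -2.4
t31.38 pos [ 461.5 -376.   172.7] th -0.281 rack [ -2.4 -93.6] F [ 0.   0.7 -2.2] gap 57.3 tilt [-0.005 -1.     0.003]
scene 1044
z  51 n112 x [-33.  22.] y [ 20.  60. 128.]
z  59 n145 x [-35.  34.] y [ -4.  58. 127.]
z  67 n174 x [-35.  33.] y [ -3.  83. 126.]
z  75 n35 x [-27.  35.] y [-19.  -2. 123.]
z  83 n44 x [-18.  35.] y [-22.  23.  39.]
z  91 n64 x [-26.  34.] y [-17.  33.  39.]
z  99 n62 x [-25.  34.] y [-23.  26.  34.]
z 107 n57 x [-24.  33.] y [-29.  23.  33.]
z 115 n66 x [-26.  35.] y [-34.  21.  28.]
z 123 n61 x [-25.  34.] y [-43.  16.  26.]
z 131 n58 x [-21.  32.] y [-37.  15.  22.]
z 139 n40 x [-28.  32.] y [ 2. 13. 19.]
z 147 n37 x [-27.  31.] y [-2. 10. 15.]
z 155 n42 x [-26.  31.] y [-8.  7. 12.]
z 163 n42 x [-24.  31.] y [-7.  3. 10.]
z 171 n5 x [-7. 30.] y [-14.   2.   4.]
top 728
z  51 n79 x [-30.  34.] y [ 31.  93. 100.]
z  59 n123 x [-35.  34.] y [ 47.  91. 130.]
z  67 n187 x [-35.  33.] y [ 41.  88. 127.]
z  75 n32 x [-33.  33.] y [ 45.  54. 123.]
z  83 n19 x [-29.  23.] y [23. 39. 41.]
z  91 n31 x [-29.  26.] y [34. 38. 41.]
z  99 n33 x [-29.  26.] y [32. 35. 38.]
z 107 n39 x [-29.  26.] y [27. 31. 34.]
z 115 n33 x [-25.  24.] y [24. 28. 31.]
z 123 n40 x [-28.  26.] y [20. 24. 27.]
z 131 n33 x [-22.  27.] y [18. 21. 23.]
z 139 n31 x [-15.  27.] y [14. 17. 20.]
z 147 n21 x [-7. 27.] y [11. 13. 16.]
z 155 n17 x [ 1. 25.] y [ 7. 10. 13.]
z 163 n10 x [ 8. 28.] y [ 4.  6. 10.]
```

Emit:
{"api": "carry_out", "payload": {"steps": [{"jaw": 0.03,"spin": 0,"linear": [0.002,0.005,-0.004]},{"jaw": 0.03,"spin": 0,"linear": [0,0.015,0.007]},{"jaw": 0.03,"spin": 0,"linear": [0,0.015,0.007]},{"jaw": 0.03,"spin": 0,"linear": [0,0.015,0.007]},{"jaw": 0.03,"spin": 0,"linear": [0,0.012,0.005]}]}}

```text
t: 32.1
position: [470.9, -356.3, 112.7]
ee_rot: [-1.56, 0.22, -0.219]
ft_force: [-9.3, -8.5, 36.3]
finger_gap: 57.4
```

Emit:
{"api": "carry_out", "payload": {"steps": [{"jaw": 0.03,"spin": 0,"linear": [0,0.003,0.001]},{"jaw": 0.03,"spin": 0,"linear": [0,0,0]}]}}

```text
t: 32.35
position: [471.5, -357.1, 112.5]
ee_rot: [-1.563, 0.219, -0.22]
ft_force: [-5.7, -1.3, 9.2]
finger_gap: 57.0
```

```bash
python3 -c "
from h import *
st(); rack()"
```

```text
t32.35 pos [ 471.5 -357.1  112.5] th -0.280 rack [  2.  -72.7] F [-5.7 -1.3  9.2] gap 57.0 tilt [ 0.001 -1.    -0.003]
slot 0 n 115 lean 24.5 ztop 132 f off [-12.4   0.7   5.9] x [-21.7  31.3]
slot 1 n 312 lean 23.9 ztop 134 f off [ 1.4  7.6 11.4] x [-27.7  30.8]
```

Emit:
{"api": "carry_out", "payload": {"steps": [{"jaw": 0.059,"spin": 0,"linear": [0,0,0]},{"jaw": 0.06,"spin": 0,"linear": [0,0,0]},{"jaw": 0.075,"spin": 0,"linear": [0,0,0]},{"jaw": 0.075,"spin": 0,"linear": [0,0,0]},{"jaw": 0.075,"spin": 0,"linear": [0,-0.05,0]}]}}

```text
t: 33.08
position: [468.7, -353.4, 156.1]
ee_rot: [-1.554, 0.226, -0.213]
ft_force: [0.5, -1.2, -0.2]
finger_gap: 74.7
```

Emit:
{"api": "carry_out", "payload": {"steps": [{"jaw": 0.08,"spin": 0,"linear": [0,-0.04,0]},{"jaw": 0.08,"spin": 0,"linear": [0,0,0.06]},{"jaw": 0.08,"spin": 0,"linear": [0,0,0.06]},{"jaw": 0.08,"spin": 0,"linear": [0,0,0.06]},{"jaw": 0.08,"spin": 0,"linear": [0,0,0.06]}]}}

```text
t: 33.7
position: [537.9, -123.4, 200.9]
ee_rot: [-1.56, 0.22, -0.22]
ft_force: [1.2, -0.1, 0.1]
finger_gap: 79.8
```

```bash
python3 -c "
from h import *
rack(); Z=zinc(); print(*[[float(a) for a in r] for r in Z],sep='\n'); pick((640,240.3,0,0,1.48),z=8)"
```

```text
slot 0 n 421 lean 24.8 ztop 133 f off [-10.6   2.4   6.7] x [-27.1  30.4]
slot 1 n 664 lean 32.6 ztop 128 f off [-10.1   0.5   5.4] x [-26.8  29.7]
[374.74, 172.96, 113.3, 41.62, 1.02]
[420.27, 303.01, 120.85, 57.76, 1.46]
[524.79, 408.89, 122.52, 58.01, 1.35]
[639.04, 240.73, 119.85, 58.66, 1.5]
t33.85 pos [ 538.2 -122.4  200.8] th -0.275 rack [  1.5 171.3] F [-0.7 -1.   0.1] gap 80.1 tilt [ 0. -1.  0.]
spin -0.184 then lin mm x 68.5 y 192.8 z 328.4
```

Emit:
{"api": "carry_out", "payload": {"steps": [{"jaw": 0.08,"spin": -0.1,"linear": [0,0,0]},{"jaw": 0.08,"spin": -0.095,"linear": [0,0,0]},{"jaw": 0.08,"spin": 0,"linear": [0.012,0,0.055]},{"jaw": 0.08,"spin": 0,"linear": [0.012,0,0.055]},{"jaw": 0.08,"spin": 0,"linear": [0.012,0,0.055]}]}}

```text
t: 34.48
position: [588.1, 35.8, 200.8]
ee_rot: [-1.57, 0.068, -0.069]
ft_force: [0.6, -0.0, -0.5]
finger_gap: 79.5
```

Emit:
{"api": "carry_out", "payload": {"steps": [{"jaw": 0.08,"spin": 0,"linear": [0.012,0,0.055]},{"jaw": 0.08,"spin": 0,"linear": [0.012,0,0.055]},{"jaw": 0.08,"spin": 0,"linear": [0.012,0.02,0.053]},{"jaw": 0.08,"spin": 0,"linear": [0,0.06,0]},{"jaw": 0.08,"spin": 0,"linear": [0,0.06,0]}]}}

```text
t: 35.1
position: [638.3, 194.8, 59.6]
ee_rot: [-1.57, 0.065, -0.068]
ft_force: [-0.2, 0.2, 0.6]
finger_gap: 80.2
```

```bash
python3 -c "
from h import *
pick((639.5,240.5,0,0,1.49),z=8)"
```

```text
t35.10 pos [638.3 194.8  59.6] th -0.085 rack [ 10.4 503.9] F [-0.2  0.2  0.6] gap 80.2 tilt [ 0.002 -1.    -0.   ]
spin -0.004 then lin mm x -2.5 y 51.6 z 3.6
```

```bash
python3 -c "
from h import *
for n in ('scene','top'):
    W=cloud(camera(n)).reshape(-1,3); k=(W[:,0]>690)&(W[:,0]<850)&(abs(W[:,1]-170)<80)&(W[:,2]>60)&(W[:,2]<115); print(n,k.sum(),np.percentile(W[k],[1,50,99],axis=0).round())
"
```

```text
scene 518 [[691. 133.  62.]
 [793. 164.  96.]
 [820. 249. 112.]]
top 293 [[753. 132.  61.]
 [778. 156.  99.]
 [834. 250. 107.]]
```

Jar starts near x≈753 and the body reaches to about 730, so there is clearance. Grip.

Emit:
{"api": "carry_out", "payload": {"steps": [{"jaw": 0.08,"spin": 0,"linear": [-0.003,0.027,0.004]},{"jaw": 0.08,"spin": 0,"linear": [0,0.024,0]},{"jaw": 0.05,"spin": 0,"linear": [0,0,0]},{"jaw": 0.03,"spin": 0,"linear": [0,0,0]},{"jaw": 0.03,"spin": 0,"linear": [0,0,0]}]}}

```text
t: 35.83
position: [636.5, 199.7, 12.6]
ee_rot: [-1.569, 0.064, -0.07]
ft_force: [-0.1, -1.5, 5.4]
finger_gap: 57.3
```

Emit:
{"api": "carry_out", "payload": {"steps": [{"jaw": 0.03,"spin": 0,"linear": [0,0,0]},{"jaw": 0.03,"spin": 0,"linear": [0,0,0]},{"jaw": 0.03,"spin": 0,"linear": [0,-0.05,0]},{"jaw": 0.03,"spin": 0,"linear": [0,-0.056,0]},{"jaw": 0.055,"spin": 0,"linear": [0,0,0]}]}}

```text
t: 36.45
position: [639.0, 200.8, 123.9]
ee_rot: [-1.566, 0.057, -0.076]
ft_force: [-0.2, -0.8, -1.1]
finger_gap: 57.4
```

Emit:
{"api": "carry_out", "payload": {"steps": [{"jaw": 0.0575,"spin": 0,"linear": [0,0,0]},{"jaw": 0.0576,"spin": 0,"linear": [0,0,0]},{"jaw": 0.0576,"spin": 0,"linear": [0,0,0]},{"jaw": 0.05,"spin": 0,"linear": [0,0,0]}]}}

```text
t: 36.95
position: [634.0, 199.5, 114.7]
ee_rot: [-1.57, 0.068, -0.065]
ft_force: [0.5, -0.5, -1.9]
finger_gap: 57.6
```

```bash
python3 -c "
from h import *
tilt(); lean()"
```

```text
t36.95 pos [634.  199.5 114.7] th -0.085 rack [  4.9 507.2] F [ 0.5 -0.5 -1.9] gap 57.6 tilt [-0.002 -1.    -0.001]
n 110 tilt deg 18.4 ymax 97.6196556508862
t37.00 pos [634.2 199.6 115. ] th -0.085 rack [  5.1 507.4] F [-0.3  0.1 -1.5] gap 57.6 tilt [-0.001 -1.    -0.   ]
scene n 329 lean 46.3 deg face y at TCP z 54.9 zmin-TCP -34.2 ymax 94.6 x [-24.5  29.1]
top n 134 lean 59.6 deg face y at TCP z 53.4 zmin-TCP -29.0 ymax 96.8 x [-28.6  17.5]
```

Tilted 18° so far; loosen again the same way.

Emit:
{"api": "carry_out", "payload": {"steps": [{"jaw": 0.0576,"spin": 0,"linear": [0,0,0]},{"jaw": 0.0576,"spin": 0,"linear": [0,0,0]},{"jaw": 0.0577,"spin": 0,"linear": [0,0,0]},{"jaw": 0.05,"spin": 0,"linear": [0,0,0]}]}}

```text
t: 37.6
position: [634.6, 199.7, 115.8]
ee_rot: [-1.57, 0.067, -0.067]
ft_force: [-0.5, -0.2, -0.8]
finger_gap: 57.1
```

```bash
python3 -c "
from h import *
tilt(); lean()"
```

```text
t37.60 pos [634.6 199.7 115.8] th -0.085 rack [  5.4 507.5] F [-0.5 -0.2 -0.8] gap 57.1 tilt [ 0. -1. -0.]
n 0 tilt deg  ymax 
t37.65 pos [634.6 199.7 115.8] th -0.085 rack [  5.4 507.5] F [-0.3  0.2 -0.7] gap 57.1 tilt [-0. -1.  0.]
scene n 338 lean 29.9 deg face y at TCP z 2.9 zmin-TCP -87.3 ymax 51.6 x [-24.4  29.2]
top 0
```

Emit:
{"api": "carry_out", "payload": {"steps": [{"jaw": 0.03,"spin": 0.1,"linear": [0,-0.05,0]},{"jaw": 0.03,"spin": 0.094,"linear": [0,-0.05,0]},{"jaw": 0.03,"spin": 0,"linear": [-0.001,0,-0.057]},{"jaw": 0.03,"spin": 0,"linear": [-0.001,0,-0.057]},{"jaw": 0.03,"spin": 0,"linear": [-0.001,0,-0.057]}]}}

```text
t: 38.38
position: [584.0, 34.8, 216.1]
ee_rot: [-1.56, 0.218, -0.219]
ft_force: [-0.1, -0.1, 0.4]
finger_gap: 57.1
```

Emit:
{"api": "carry_out", "payload": {"steps": [{"jaw": 0.03,"spin": 0,"linear": [0,0,-0.057]},{"jaw": 0.03,"spin": 0,"linear": [0,0,-0.057]},{"jaw": 0.03,"spin": 0,"linear": [0,0,-0.057]},{"jaw": 0.03,"spin": 0,"linear": [0,0,-0.057]},{"jaw": 0.03,"spin": 0,"linear": [0,0,-0.057]}]}}

```text
t: 39.0
position: [505.4, -239.5, 216.1]
ee_rot: [-1.56, 0.218, -0.22]
ft_force: [1.1, -0.6, -1.1]
finger_gap: 57.0
```

Emit:
{"api": "carry_out", "payload": {"steps": [{"jaw": 0.03,"spin": 0,"linear": [0,0,-0.055]},{"jaw": 0.03,"spin": 0,"linear": [0,0,-0.055]},{"jaw": 0.03,"spin": 0,"linear": [0,0.035,0]},{"jaw": 0.03,"spin": 0,"linear": [0,0,0]}]}}

```text
t: 39.5
position: [473.8, -342.6, 177.6]
ee_rot: [-1.556, 0.224, -0.216]
ft_force: [-0.5, 0.6, -2.7]
finger_gap: 57.2
```

```bash
python3 -c "
from h import *
go(*rk(0,-62),172,TH); held(('scene','top'))"
```

```text
t39.50 pos [ 473.8 -342.6  177.6] th -0.280 rack [  0.2 -58.1] F [-0.5  0.6 -2.7] gap 57.2 tilt [-0.006 -1.     0.003]
spin -0.001 then lin mm x -0.2 y 5.6 z -3.9
t39.50 pos [ 473.8 -342.6  177.6] th -0.280 rack [  0.2 -58.1] F [-0.5  0.6 -2.7] gap 57.2 tilt [-0.006 -1.     0.003]
scene 1241
z  56 n125 x [-34.  29.] y [ 16.  59. 129.]
z  64 n198 x [-34.  34.] y [-37.  56. 127.]
z  72 n117 x [-34.  33.] y [-46.  49. 124.]
z  80 n36 x [ 1. 32.] y [-55. -10.  -2.]
z  88 n49 x [-1. 32.] y [-58. -14.  19.]
z  96 n70 x [-23.  32.] y [-56. -11.  53.]
z 104 n80 x [-22.  33.] y [-60.  33.  50.]
z 112 n101 x [-27.  32.] y [-63. -21.  46.]
z 120 n117 x [-22.  33.] y [-67. -29.  40.]
z 128 n101 x [-23.  33.] y [-75. -34.  36.]
z 136 n52 x [-26.  32.] y [-60.  25.  32.]
z 144 n48 x [-27.  30.] y [ 5. 21. 28.]
z 152 n48 x [-25.  29.] y [-1. 16. 23.]
z 160 n45 x [-25.  31.] y [-3. 11. 17.]
z 168 n50 x [-25.  30.] y [-9.  5. 11.]
top 676
z  56 n91 x [-35.  34.] y [ 23.  62. 128.]
z  64 n153 x [-35.  34.] y [ 49.  90. 129.]
z  72 n87 x [-33.  35.] y [ 51.  89. 126.]
z  96 n21 x [-28.  27.] y [44. 53. 54.]
z 104 n39 x [-28.  28.] y [44. 50. 54.]
z 112 n50 x [-27.  27.] y [38. 45. 50.]
z 120 n46 x [-28.  27.] y [35. 41. 45.]
z 128 n48 x [-28.  24.] y [31. 35. 38.]
z 136 n40 x [-26.  27.] y [26. 30. 33.]
z 144 n43 x [-20.  27.] y [21. 25. 31.]
z 152 n27 x [-13.  28.] y [16. 20. 24.]
z 160 n17 x [ 4. 28.] y [13. 16. 21.]
z 168 n11 x [14. 29.] y [ 8. 12. 14.]
```

Emit:
{"api": "carry_out", "payload": {"steps": [{"jaw": 0.03,"spin": 0,"linear": [0,0,-0.02]},{"jaw": 0.03,"spin": 0,"linear": [0,0.016,0.0075]},{"jaw": 0.03,"spin": 0,"linear": [0,0.016,0.0075]},{"jaw": 0.03,"spin": 0,"linear": [0,0.012,0.0055]},{"jaw": 0.03,"spin": 0,"linear": [0,0,0]}]}}

```text
t: 40.22
position: [475.3, -341.3, 134.8]
ee_rot: [-1.557, 0.22, -0.216]
ft_force: [-0.3, -1.0, -1.3]
finger_gap: 56.3
```

```bash
python3 -c "
from h import *
st(); rack()"
```

```text
t40.23 pos [ 475.3 -341.3  134.8] th -0.278 rack [  1.3 -56.5] F [-0.3 -1.  -1.3] gap 56.3 tilt [-0.003 -1.     0.002]
slot 0 n 157 lean 23.8 ztop 134 f off [-11.7  -0.3   6.1] x [-23.   31.3]
slot 1 n 95 lean 22.8 ztop 131 f off [-14.6  -2.3   8.4] x [19.3 31.1]
slot 2 n 507 lean 31.2 ztop 140 f off [-6.   1.5  6.7] x [-26.6  29.7]
```

Emit:
{"api": "carry_out", "payload": {"steps": [{"jaw": 0.03,"spin": 0,"linear": [0,0.012,0.006]},{"jaw": 0.03,"spin": 0,"linear": [0,0.012,0.006]},{"jaw": 0.03,"spin": 0,"linear": [0,0.006,0.003]},{"jaw": 0.03,"spin": 0,"linear": [0,0,0]}]}}

```text
t: 40.83
position: [480.3, -327.7, 106.6]
ee_rot: [-1.559, 0.219, -0.218]
ft_force: [0.3, 3.5, 3.3]
finger_gap: 56.4
```

```bash
python3 -c "
from h import *
st(); rack()"
```

```text
t40.83 pos [ 480.3 -327.7  106.6] th -0.278 rack [  2.3 -41.9] F [0.3 3.5 3.3] gap 56.4 tilt [-0.    -1.     0.001]
slot 0 n 189 lean 25.6 ztop 132 f off [-11.    0.8   6.3] x [-27.5  31.3]
slot 1 n 96 lean 29.3 ztop 128 f off [-14.8  -1.7   5.3] x [-24.2  31.4]
slot 2 n 281 lean 25.6 ztop 134 f off [-6.3  0.   7.3] x [-27.5  30.5]
```

Emit:
{"api": "carry_out", "payload": {"steps": [{"jaw": 0.03,"spin": 0,"linear": [0,0.004,0.002]},{"jaw": 0.03,"spin": 0,"linear": [0,0,0]},{"jaw": 0.06,"spin": 0,"linear": [0,0,0]},{"jaw": 0.06,"spin": 0,"linear": [0,0,0]},{"jaw": 0.075,"spin": 0,"linear": [0,0,0]}]}}

```text
t: 41.55
position: [480.4, -326.5, 102.1]
ee_rot: [-1.559, 0.22, -0.218]
ft_force: [-0.3, -0.7, 0.4]
finger_gap: 66.2
```

Emit:
{"api": "carry_out", "payload": {"steps": [{"jaw": 0.075,"spin": 0,"linear": [0,0,0]},{"jaw": 0.075,"spin": 0,"linear": [0,-0.05,0]},{"jaw": 0.08,"spin": 0,"linear": [0,-0.04,0]},{"jaw": 0.08,"spin": 0,"linear": [0,0,0.06]},{"jaw": 0.08,"spin": 0,"linear": [0,0,0.06]}]}}

```text
t: 42.18
position: [514.2, -210.8, 193.5]
ee_rot: [-1.56, 0.219, -0.222]
ft_force: [1.0, 1.1, -0.4]
finger_gap: 80.1
```

Emit:
{"api": "carry_out", "payload": {"steps": [{"jaw": 0.08,"spin": 0,"linear": [0,0,0.06]},{"jaw": 0.08,"spin": 0,"linear": [0,0,0.06]}]}}

```text
t: 42.42
position: [547.0, -94.2, 192.8]
ee_rot: [-1.56, 0.219, -0.219]
ft_force: [0.5, -1.0, 0.4]
finger_gap: 80.0
```

```bash
python3 -c "
from h import *
rack(); Z=zinc(); print(*[[float(a) for a in r] for r in Z],sep='\n'); pick((524.8,409,0,0,1.35),z=8)"
```

```text
slot 0 n 432 lean 24.2 ztop 133 f off [-10.1   2.4   7.3] x [-26.8  30.8]
slot 1 n 440 lean 27.4 ztop 130 f off [-13.1  -1.    4.9] x [-27.3  30.1]
slot 2 n 643 lean 33.4 ztop 127 f off [-9.4 -0.8  4.9] x [-25.9  29.7]
[420.28, 303.09, 121.02, 57.76, 1.46]
[524.77, 409.2, 121.8, 58.02, 1.36]
t42.58 pos [547.2 -93.2 192.6] th -0.274 rack [  2.1 201.9] F [-0.  -0.3 -0.3] gap 80.2 tilt [-0. -1.  0.]
spin -0.053 then lin mm x -131.8 y 184.6 z 443.1
```

Emit:
{"api": "carry_out", "payload": {"steps": [{"jaw": 0.08,"spin": -0.056,"linear": [0,0,0]},{"jaw": 0.08,"spin": 0,"linear": [-0.0165,0,0.055]},{"jaw": 0.08,"spin": 0,"linear": [-0.0165,0,0.055]},{"jaw": 0.08,"spin": 0,"linear": [-0.0165,0,0.055]},{"jaw": 0.08,"spin": 0,"linear": [-0.0165,0,0.055]}]}}

```text
t: 43.2
position: [531.1, 133.2, 192.8]
ee_rot: [-1.564, 0.176, -0.177]
ft_force: [1.1, 1.0, 0.9]
finger_gap: 80.0
```

Emit:
{"api": "carry_out", "payload": {"steps": [{"jaw": 0.08,"spin": 0,"linear": [-0.0165,0,0.055]},{"jaw": 0.08,"spin": 0,"linear": [-0.0165,0,0.055]},{"jaw": 0.08,"spin": 0,"linear": [-0.0165,0,0.055]},{"jaw": 0.08,"spin": 0,"linear": [-0.0165,0.02,0.055]},{"jaw": 0.08,"spin": 0,"linear": [0,0.05,0]}]}}

```text
t: 43.82
position: [517.4, 366.1, 125.1]
ee_rot: [-1.559, 0.168, -0.177]
ft_force: [1.3, -0.5, -0.1]
finger_gap: 79.8
```

Emit:
{"api": "carry_out", "payload": {"steps": [{"jaw": 0.08,"spin": 0,"linear": [0,0.05,0]},{"jaw": 0.08,"spin": 0,"linear": [0,0.03,0]},{"jaw": 0.08,"spin": 0,"linear": [0,0,0]}]}}

```text
t: 44.2
position: [513.6, 359.5, 39.1]
ee_rot: [-1.568, 0.18, -0.172]
ft_force: [0.1, 0.9, 0.2]
finger_gap: 80.2
```

```bash
python3 -c "
from h import *
pick((524.8,409.2,0,0,1.355),z=8)"
```

```text
t44.20 pos [513.6 359.5  39.1] th -0.224 rack [-154.8  627.9] F [0.1 0.9 0.2] gap 80.2 tilt [-0.005 -1.    -0.005]
spin -0.008 then lin mm x 0.3 y 31.1 z 8.9
```

Emit:
{"api": "carry_out", "payload": {"steps": [{"jaw": 0.08,"spin": -0.006,"linear": [0,0.014,0.007]},{"jaw": 0.08,"spin": 0,"linear": [0,0.016,0]},{"jaw": 0.05,"spin": 0,"linear": [0,0,0]},{"jaw": 0.03,"spin": 0,"linear": [0,0,0]},{"jaw": 0.03,"spin": 0,"linear": [0,0,0]}]}}

```text
t: 44.82
position: [517.3, 369.4, 13.5]
ee_rot: [-1.563, 0.17, -0.171]
ft_force: [0.6, 1.0, -0.8]
finger_gap: 57.0
```

Emit:
{"api": "carry_out", "payload": {"steps": [{"jaw": 0.03,"spin": 0,"linear": [0,0,0]},{"jaw": 0.03,"spin": 0,"linear": [0,0,0]},{"jaw": 0.03,"spin": 0,"linear": [0,-0.05,0]},{"jaw": 0.03,"spin": 0,"linear": [0,-0.056,0]},{"jaw": 0.055,"spin": 0,"linear": [0,0,0]}]}}

```text
t: 45.45
position: [520.3, 371.2, 125.4]
ee_rot: [-1.558, 0.164, -0.177]
ft_force: [0.8, -0.6, -1.4]
finger_gap: 57.3
```

Emit:
{"api": "carry_out", "payload": {"steps": [{"jaw": 0.0575,"spin": 0,"linear": [0,0,0]},{"jaw": 0.0576,"spin": 0,"linear": [0,0,0]},{"jaw": 0.0576,"spin": 0,"linear": [0,0,0]},{"jaw": 0.05,"spin": 0,"linear": [0,0,0]}]}}

```text
t: 45.95
position: [516.3, 368.8, 117.6]
ee_rot: [-1.565, 0.171, -0.169]
ft_force: [-1.3, 0.3, -0.6]
finger_gap: 57.3
```

```bash
python3 -c "
from h import *
tilt(); lean()"
```

```text
t45.95 pos [516.3 368.8 117.6] th -0.217 rack [-154.8  637.5] F [-1.3  0.3 -0.6] gap 57.3 tilt [-0.001 -1.    -0.001]
n 0 tilt deg  ymax 
t46.00 pos [516.5 368.9 118. ] th -0.217 rack [-154.7  637.7] F [ 0.1 -0.9 -0.9] gap 57.3 tilt [-0.001 -1.    -0.001]
scene n 356 lean 52.3 deg face y at TCP z 23.3 zmin-TCP -51.1 ymax 87.5 x [-24.   29.2]
top 0
```

Emit:
{"api": "carry_out", "payload": {"steps": [{"jaw": 0.0575,"spin": 0,"linear": [0,0,0]},{"jaw": 0.0576,"spin": 0,"linear": [0,0,0]},{"jaw": 0.0576,"spin": 0,"linear": [0,0,0]},{"jaw": 0.05,"spin": 0,"linear": [0,0,0]}]}}

```text
t: 46.6
position: [516.9, 369.1, 118.8]
ee_rot: [-1.564, 0.17, -0.17]
ft_force: [-0.1, -0.2, -0.6]
finger_gap: 57.0
```

```bash
python3 -c "
from h import *
lean()"
```

```text
t46.60 pos [516.9 369.1 118.8] th -0.217 rack [-154.4  637.9] F [-0.1 -0.2 -0.6] gap 57.0 tilt [-0. -1. -0.]
scene n 224 lean 19.0 deg face y at TCP z -3.5 zmin-TCP -92.9 ymax 27.5 x [-21.1  29.6]
top 0
```

Emit:
{"api": "carry_out", "payload": {"steps": [{"jaw": 0.03,"spin": 0.062,"linear": [0,-0.05,0]},{"jaw": 0.03,"spin": 0,"linear": [0,-0.045,0]},{"jaw": 0.03,"spin": 0,"linear": [0.013,0,-0.055]},{"jaw": 0.03,"spin": 0,"linear": [0.013,0,-0.055]},{"jaw": 0.03,"spin": 0,"linear": [0.013,0,-0.055]}]}}

```text
t: 47.32
position: [508.7, 198.3, 214.0]
ee_rot: [-1.56, 0.218, -0.219]
ft_force: [0.7, -0.6, -1.0]
finger_gap: 57.1
```

Emit:
{"api": "carry_out", "payload": {"steps": [{"jaw": 0.03,"spin": 0,"linear": [0.013,0,-0.055]},{"jaw": 0.03,"spin": 0,"linear": [0.013,0,-0.055]},{"jaw": 0.03,"spin": 0,"linear": [0.013,0,-0.055]},{"jaw": 0.03,"spin": 0,"linear": [0.013,0,-0.055]},{"jaw": 0.03,"spin": 0,"linear": [0.013,0,-0.055]}]}}

```text
t: 47.95
position: [495.4, -84.3, 214.2]
ee_rot: [-1.56, 0.218, -0.22]
ft_force: [0.6, 0.5, -0.1]
finger_gap: 56.8
```

Emit:
{"api": "carry_out", "payload": {"steps": [{"jaw": 0.03,"spin": 0,"linear": [0.013,0,-0.055]},{"jaw": 0.03,"spin": 0,"linear": [0.013,0,-0.055]},{"jaw": 0.03,"spin": 0,"linear": [0.013,0,-0.055]},{"jaw": 0.03,"spin": 0,"linear": [0.011,0,-0.049]},{"jaw": 0.03,"spin": 0,"linear": [0,0.025,0]}]}}

```text
t: 48.58
position: [485.2, -306.6, 190.8]
ee_rot: [-1.563, 0.219, -0.226]
ft_force: [-0.1, 0.5, -1.3]
finger_gap: 57.3
```

```bash
python3 -c "
from h import *
go(*rk(0,-16),178,TH); held(('scene','top'))"
```

```text
t48.58 pos [ 485.2 -306.6  190.8] th -0.283 rack [  1.3 -20.4] F [-0.1  0.5 -1.3] gap 57.3 tilt [ 0.005 -1.    -0.003]
spin -0.004 then lin mm x -1.3 y 12.8 z 4.4
t48.58 pos [ 485.2 -306.6  190.8] th -0.283 rack [  1.3 -20.4] F [-0.1  0.5 -1.3] gap 57.3 tilt [ 0.005 -1.    -0.003]
scene 1136
z  69 n179 x [-33.  34.] y [-79.  14.  88.]
z  77 n48 x [11. 33.] y [-88. -38.  -3.]
z  85 n49 x [14. 32.] y [-91. -45.  -7.]
z  93 n60 x [-19.  31.] y [-91. -22.  27.]
z 101 n89 x [-26.  31.] y [-96. -22.  29.]
z 109 n99 x [-17.  33.] y [-98. -28.  27.]
z 117 n160 x [-24.  31.] y [-101.  -63.   23.]
z 125 n153 x [-24.  32.] y [-114.  -70.   21.]
z 133 n55 x [-25.  33.] y [-106.   12.   20.]
z 141 n39 x [-26.  31.] y [ 7. 13. 17.]
z 149 n40 x [-27.  31.] y [-4. 10. 14.]
z 157 n42 x [-25.  31.] y [-1.  7. 12.]
z 165 n39 x [-25.  31.] y [-9.  4.  9.]
z 173 n36 x [-25.  32.] y [-7.  2.  7.]
z 181 n45 x [-25.  31.] y [-14.  -1.   5.]
top 394
z  69 n121 x [-35.  36.] y [-91.  54.  90.]
z  77 n5 x [-26.  15.] y [49. 53. 84.]
z  85 n10 x [-29.  23.] y [-34.  33.  33.]
z  93 n22 x [-31.  24.] y [-99.  31.  33.]
z 101 n30 x [-28.  19.] y [-91.  30.  32.]
z 109 n39 x [-28.  19.] y [-100.   26.   29.]
z 117 n42 x [-29.  22.] y [-105.  -82.   26.]
z 125 n81 x [-28.  21.] y [-116. -103.   22.]
z 133 n39 x [-26.  19.] y [-112. -103.   19.]
```

Emit:
{"api": "carry_out", "payload": {"steps": [{"jaw": 0.03,"spin": 0,"linear": [-0.001,0.02,0.006]},{"jaw": 0.03,"spin": 0,"linear": [0,0.015,0.005]},{"jaw": 0.03,"spin": 0,"linear": [0,0.015,0.003]},{"jaw": 0.03,"spin": 0,"linear": [0,0.013,0.001]},{"jaw": 0.03,"spin": 0,"linear": [0,0.01,0.001]}]}}

```text
t: 49.3
position: [488.5, -286.7, 115.9]
ee_rot: [-1.561, 0.218, -0.219]
ft_force: [-7.6, -6.3, 34.8]
finger_gap: 56.9
```

Emit:
{"api": "carry_out", "payload": {"steps": [{"jaw": 0.03,"spin": 0,"linear": [0,0.004,0]},{"jaw": 0.03,"spin": 0,"linear": [0,0,0]}]}}

```text
t: 49.55
position: [489.3, -288.9, 115.1]
ee_rot: [-1.564, 0.217, -0.222]
ft_force: [-6.7, -2.0, 15.0]
finger_gap: 57.1
```

```bash
python3 -c "
from h import *
st(); rack()"
```

```text
t49.55 pos [ 489.3 -288.9  115.1] th -0.279 rack [ 0.3 -2.2] F [-6.7 -2.  15. ] gap 57.1 tilt [ 0.004 -1.    -0.004]
slot 0 n 184 lean 22.2 ztop 131 f off [-9.1  2.9  7.8] x [-26.9  31.2]
slot 1 n 251 lean 27.5 ztop 130 f off [-13.3  -1.8   4. ] x [-27.9  31. ]
slot 2 n 125 lean 31.3 ztop 126 f off [-12.9  -4.    3.9] x [ 2.8 30.9]
slot 3 n 271 lean 21.5 ztop 133 f off [-3.2  4.9  9. ] x [-27.6  29.2]
```

Emit:
{"api": "carry_out", "payload": {"steps": [{"jaw": 0.03,"spin": 0,"linear": [0,0,-0.004]},{"jaw": 0.03,"spin": 0,"linear": [0,0,0]},{"jaw": 0.059,"spin": 0,"linear": [0,0,0]},{"jaw": 0.065,"spin": 0,"linear": [0,0,0]},{"jaw": 0.075,"spin": 0,"linear": [0,0,0]}]}}

```text
t: 50.28
position: [487.0, -290.1, 111.4]
ee_rot: [-1.559, 0.219, -0.219]
ft_force: [-0.8, 0.5, 0.5]
finger_gap: 70.9
```

Emit:
{"api": "carry_out", "payload": {"steps": [{"jaw": 0.075,"spin": 0,"linear": [0,0,0]},{"jaw": 0.075,"spin": 0,"linear": [0,-0.05,0]},{"jaw": 0.08,"spin": 0,"linear": [0,-0.04,0]},{"jaw": 0.08,"spin": 0,"linear": [0,0,0.06]},{"jaw": 0.08,"spin": 0,"linear": [0,0,0.06]}]}}

```text
t: 50.9
position: [520.7, -174.2, 202.6]
ee_rot: [-1.56, 0.219, -0.222]
ft_force: [1.0, 0.0, -1.5]
finger_gap: 80.0
```

Emit:
{"api": "carry_out", "payload": {"steps": [{"jaw": 0.08,"spin": 0,"linear": [0,0,0.06]},{"jaw": 0.08,"spin": 0,"linear": [0,0,0.06]}]}}

```text
t: 51.15
position: [553.5, -57.6, 201.9]
ee_rot: [-1.56, 0.219, -0.219]
ft_force: [-0.1, -0.4, 0.1]
finger_gap: 79.9
```

```bash
python3 -c "
from h import *
rack(); Z=zinc(); print(*[[float(a) for a in r] for r in Z],sep='\n'); pick((420.3,303,0,0,1.46),z=8)
W=cloud(camera('top')).reshape(-1,3); k=(W[:,2]>3.5)&(W[:,2]<30)&(abs(W[:,0]-390)<70)&(W[:,1]>100)&(W[:,1]<242); print('knife',np.percentile(W[k],[2,50,98],axis=0).round())"
```

```text
slot 0 n 435 lean 25.9 ztop 132 f off [-10.7   2.4   7.4] x [-27.3  30.7]
slot 1 n 424 lean 27.9 ztop 130 f off [-11.6  -1.4   4.3] x [-27.4  29.9]
slot 2 n 407 lean 30.4 ztop 128 f off [-13.3  -2.8   2. ] x [-26.3  30.4]
slot 3 n 669 lean 28.8 ztop 133 f off [-8.5  2.6  6.3] x [-29.4  28.1]
[420.32, 303.43, 120.33, 57.76, 1.46]
t51.30 pos [553.6 -56.6 201.6] th -0.274 rack [ -1.8 238.8] F [-0.4  0.4  0.1] gap 79.6 tilt [-0. -1.  0.]
spin -0.163 then lin mm x -172.2 y 193.6 z 300.7
knife [[325. 104.   4.]
 [380. 171.  16.]
 [456. 238.  25.]]
```

Emit:
{"api": "carry_out", "payload": {"steps": [{"jaw": 0.08,"spin": -0.163,"linear": [0,0,0]},{"jaw": 0.08,"spin": 0,"linear": [-0.0287,0,0.05]},{"jaw": 0.08,"spin": 0,"linear": [-0.0287,0,0.05]},{"jaw": 0.08,"spin": 0,"linear": [-0.0287,0,0.05]},{"jaw": 0.08,"spin": 0,"linear": [-0.0287,0,0.05]}]}}

```text
t: 51.98
position: [461.9, 152.1, 201.8]
ee_rot: [-1.569, 0.093, -0.094]
ft_force: [0.3, 0.4, 0.4]
finger_gap: 79.8
```

Emit:
{"api": "carry_out", "payload": {"steps": [{"jaw": 0.08,"spin": 0,"linear": [-0.0287,0,0.05]},{"jaw": 0.08,"spin": 0,"linear": [-0.0287,0,0.05]},{"jaw": 0.08,"spin": 0,"linear": [0,0.05,0]},{"jaw": 0.08,"spin": 0,"linear": [0,0.05,0]},{"jaw": 0.08,"spin": 0,"linear": [0,0.05,0]}]}}

```text
t: 52.6
position: [417.7, 257.1, 50.6]
ee_rot: [-1.569, 0.091, -0.093]
ft_force: [0.1, -0.6, 0.2]
finger_gap: 80.2
```

```bash
python3 -c "
from h import *
pick((420.3,303.3,0,0,1.46),z=8); print(*zinc())"
```

```text
t52.60 pos [417.7 257.1  50.6] th -0.117 rack [-218.9  503. ] F [ 0.1 -0.6  0.2] gap 80.2 tilt [ 0.001 -1.     0.   ]
spin -0.007 then lin mm x -2.5 y 42.6 z 4.2
(np.float64(507.74), np.float64(-151.55), np.float64(146.4), np.float64(78.0), np.float64(-1.09))
```

Emit:
{"api": "carry_out", "payload": {"steps": [{"jaw": 0.08,"spin": -0.007,"linear": [-0.002,0.021,0.004]},{"jaw": 0.08,"spin": 0,"linear": [0,0.021,0]},{"jaw": 0.05,"spin": 0,"linear": [0,0,0]},{"jaw": 0.03,"spin": 0,"linear": [0,0,0]},{"jaw": 0.03,"spin": 0,"linear": [0,0,0]}]}}

```text
t: 53.28
position: [416.6, 262.7, 11.3]
ee_rot: [-1.568, 0.084, -0.087]
ft_force: [-0.2, -1.9, 3.3]
finger_gap: 57.7
```

Emit:
{"api": "carry_out", "payload": {"steps": [{"jaw": 0.03,"spin": 0,"linear": [0,0,0]},{"jaw": 0.03,"spin": 0,"linear": [0,0,0]},{"jaw": 0.03,"spin": 0,"linear": [0,-0.05,0]},{"jaw": 0.03,"spin": 0,"linear": [0,-0.056,0]},{"jaw": 0.055,"spin": 0,"linear": [0,0,0]}]}}

```text
t: 53.9
position: [418.9, 264.5, 121.6]
ee_rot: [-1.564, 0.078, -0.092]
ft_force: [1.3, -0.1, -2.7]
finger_gap: 57.4
```

Emit:
{"api": "carry_out", "payload": {"steps": [{"jaw": 0.0575,"spin": 0,"linear": [0,0,0]},{"jaw": 0.0576,"spin": 0,"linear": [0,0,0]},{"jaw": 0.0576,"spin": 0,"linear": [0,0,0]},{"jaw": 0.05,"spin": 0,"linear": [0,0,0]}]}}

```text
t: 54.4
position: [414.7, 262.2, 114.7]
ee_rot: [-1.57, 0.087, -0.084]
ft_force: [0.1, 0.4, -2.3]
finger_gap: 57.5
```

```bash
python3 -c "
from h import *
tilt(); lean()"
```

```text
t54.40 pos [414.7 262.2 114.7] th -0.109 rack [-223.1  507.1] F [ 0.1  0.4 -2.3] gap 57.5 tilt [-0.002 -1.    -0.001]
n 0 tilt deg  ymax 
t54.45 pos [415.  262.4 115. ] th -0.109 rack [-223.   507.3] F [ 1.1 -0.4 -2.7] gap 57.3 tilt [-0.001 -1.    -0.001]
scene n 245 lean 30.9 deg face y at TCP z 2.9 zmin-TCP -84.6 ymax 51.3 x [-24.1  29.3]
top 0
```

Emit:
{"api": "carry_out", "payload": {"steps": [{"jaw": 0.03,"spin": 0.085,"linear": [0,-0.05,0]},{"jaw": 0.03,"spin": 0.085,"linear": [0,-0.045,0]},{"jaw": 0.03,"spin": 0,"linear": [0.0223,0,-0.0512]},{"jaw": 0.03,"spin": 0,"linear": [0.0223,0,-0.0512]},{"jaw": 0.03,"spin": 0,"linear": [0.0223,0,-0.0512]}]}}

```text
t: 55.18
position: [437.5, 95.2, 211.1]
ee_rot: [-1.56, 0.217, -0.219]
ft_force: [0.4, -0.1, -1.8]
finger_gap: 57.2
```

Emit:
{"api": "carry_out", "payload": {"steps": [{"jaw": 0.03,"spin": 0,"linear": [0.0223,0,-0.0512]},{"jaw": 0.03,"spin": 0,"linear": [0.0223,0,-0.0512]},{"jaw": 0.03,"spin": 0,"linear": [0.0223,0,-0.0512]},{"jaw": 0.03,"spin": 0,"linear": [0.0223,0,-0.0512]},{"jaw": 0.03,"spin": 0,"linear": [0.0223,0,-0.0512]}]}}

```text
t: 55.8
position: [474.2, -182.2, 211.0]
ee_rot: [-1.56, 0.219, -0.22]
ft_force: [1.5, 0.9, -2.2]
finger_gap: 57.3
```

Emit:
{"api": "carry_out", "payload": {"steps": [{"jaw": 0.03,"spin": 0,"linear": [0.0223,0,-0.0512]},{"jaw": 0.03,"spin": 0,"linear": [0.0223,0,-0.0512]},{"jaw": 0.03,"spin": 0,"linear": [0,0.03,0]},{"jaw": 0.03,"spin": 0,"linear": [0,0,0]}]}}

```text
t: 56.3
position: [487.0, -290.3, 177.7]
ee_rot: [-1.557, 0.224, -0.216]
ft_force: [-0.2, 0.8, -1.6]
finger_gap: 57.4
```

```bash
python3 -c "
from h import *
go(*rk(0,-5),172,TH); held(('top',))"
```

```text
t56.30 pos [ 487.  -290.3  177.7] th -0.280 rack [-1.5 -4.2] F [-0.2  0.8 -1.6] gap 57.4 tilt [-0.006 -1.     0.002]
spin -0.001 then lin mm x 1.5 y 5.7 z -0.8
t56.30 pos [ 487.  -290.3  177.7] th -0.280 rack [-1.5 -4.2] F [-0.2  0.8 -1.6] gap 57.4 tilt [-0.006 -1.     0.002]
top 652
z  56 n47 x [-35.  29.] y [-105.   77.   81.]
z  64 n72 x [-36.  29.] y [-111.   72.   78.]
z  72 n46 x [-33.  33.] y [-110.   69.   73.]
z  88 n9 x [-29.  19.] y [-111.  -93.   53.]
z  96 n33 x [-30.  26.] y [-107.   51.   53.]
z 104 n51 x [-28.  22.] y [-108.   45.   51.]
z 112 n86 x [-28.  22.] y [-113.   35.   47.]
z 120 n111 x [-27.  23.] y [-123.  -94.   40.]
z 128 n139 x [-25.  23.] y [-127. -114.   35.]
z 136 n32 x [-21.  28.] y [-117.   28.   32.]
z 144 n18 x [ 6. 28.] y [20. 24. 30.]
```

Emit:
{"api": "carry_out", "payload": {"steps": [{"jaw": 0.03,"spin": 0,"linear": [0.001,0,-0.005]},{"jaw": 0.03,"spin": 0,"linear": [0,0.016,0.0075]},{"jaw": 0.03,"spin": 0,"linear": [0,0.016,0.0075]},{"jaw": 0.03,"spin": 0,"linear": [0,0.015,0.007]},{"jaw": 0.03,"spin": 0,"linear": [0,0.013,0.006]}]}}

```text
t: 56.98
position: [495.8, -268.0, 119.1]
ee_rot: [-1.559, 0.219, -0.218]
ft_force: [1.2, 0.4, -2.5]
finger_gap: 57.5
```

Emit:
{"api": "carry_out", "payload": {"steps": [{"jaw": 0.03,"spin": 0,"linear": [0,0.007,0.003]},{"jaw": 0.03,"spin": 0,"linear": [0,0,0]}]}}

```text
t: 57.22
position: [496.7, -265.6, 113.1]
ee_rot: [-1.559, 0.219, -0.218]
ft_force: [-0.3, 1.4, -2.4]
finger_gap: 57.1
```

```bash
python3 -c "
from h import *
st(); rack()"
```

```text
t57.23 pos [ 496.7 -265.6  113.1] th -0.279 rack [ 1.  22.2] F [-0.3  1.4 -2.4] gap 57.1 tilt [-0.001 -1.     0.001]
slot 0 n 148 lean 24.8 ztop 133 f off [-9.9  1.8  8.3] x [-15.7  31.4]
slot 1 n 226 lean 26.3 ztop 127 f off [-10.   -0.2   8.9] x [-27.9  30.8]
slot 2 n 217 lean 31.1 ztop 127 f off [-12.8  -3.6   2.8] x [-27.2  31.3]
slot 3 n 114 lean 25.5 ztop 130 f off [-12.5  -1.7   6.4] x [-23.   30.7]
slot 4 n 296 lean 27.9 ztop 136 f off [-8.3 -1.1  4.7] x [-28.3  29.8]
```

Emit:
{"api": "carry_out", "payload": {"steps": [{"jaw": 0.03,"spin": 0,"linear": [0,0.006,0.002]},{"jaw": 0.03,"spin": 0,"linear": [0,0.005,0.001]},{"jaw": 0.03,"spin": 0,"linear": [0,0,0]}]}}

```text
t: 57.7
position: [500.4, -264.0, 107.5]
ee_rot: [-1.561, 0.214, -0.224]
ft_force: [-3.1, 7.8, 22.4]
finger_gap: 57.7
```

```bash
python3 -c "
from h import *
st()"
```

```text
t57.70 pos [ 500.4 -264.   107.5] th -0.279 rack [ 4.1 24.7] F [-3.1  7.8 22.4] gap 57.7 tilt [ 0.006 -1.    -0.001]
```

Contact with the floor. Release, back off, and inspect.

Emit:
{"api": "carry_out", "payload": {"steps": [{"jaw": 0.059,"spin": 0,"linear": [0,0,0]},{"jaw": 0.065,"spin": 0,"linear": [0,0,0]},{"jaw": 0.075,"spin": 0,"linear": [0,0,0]},{"jaw": 0.075,"spin": 0,"linear": [0,0,0]},{"jaw": 0.075,"spin": 0,"linear": [0,-0.05,0]}]}}

```text
t: 58.32
position: [494.5, -261.5, 148.2]
ee_rot: [-1.555, 0.226, -0.212]
ft_force: [0.4, -0.7, -0.0]
finger_gap: 74.9
```

Emit:
{"api": "carry_out", "payload": {"steps": [{"jaw": 0.06,"spin": 0,"linear": [0,-0.04,0]},{"jaw": 0.03,"spin": 0,"linear": [0,0,0.06]},{"jaw": 0,"spin": 0,"linear": [0,0,0.06]},{"jaw": 0,"spin": 0,"linear": [0,0,0.06]},{"jaw": 0,"spin": 0,"linear": [-0.05,0,0.02]}]}}

```text
t: 58.95
position: [505.3, -54.6, 190.9]
ee_rot: [-1.559, 0.219, -0.215]
ft_force: [-0.3, 1.1, 1.2]
finger_gap: 29.7
```

```bash
python3 -c "
from h import *
go(*rk(-62,200),60,TH); rack(); c=camera('scene'); cv2.imwrite('pics/k8.png',cv2.resize(c['image'][130:230,90:250],(800,500),interpolation=cv2.INTER_CUBIC))"
```

```text
t58.95 pos [505.3 -54.6 190.9] th -0.276 rack [-48.8 227.5] F [-0.3  1.1  1.2] gap 29.7 tilt [-0.003 -1.     0.001]
spin 0.003 then lin mm x -13.2 y 130.9 z -27.5
slot 0 n 425 lean 23.5 ztop 133 f off [-10.9   2.2   6.3] x [-27.   30.5]
slot 1 n 430 lean 27.0 ztop 129 f off [-12.2  -1.6   4. ] x [-27.7  30.4]
slot 2 n 411 lean 30.6 ztop 128 f off [-12.8  -2.5   1.8] x [-26.9  30.3]
slot 3 n 455 lean 24.3 ztop 134 f off [-11.2   1.7   6.8] x [-29.9  28.9]
slot 4 n 603 lean 34.1 ztop 127 f off [-9.6 -0.9  4.1] x [-24.7  30.7]
```

View pics/k8.png

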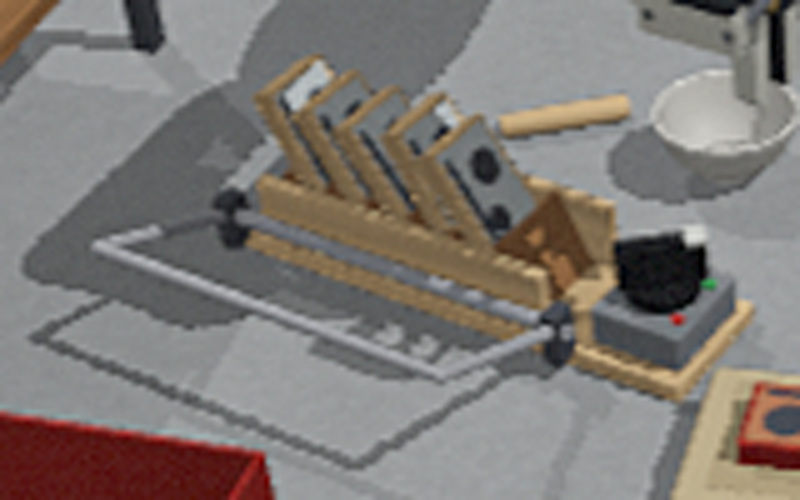

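Emit:
{"api": "carry_out", "payload": {"steps": [{"jaw": 0,"spin": 0,"linear": [-0.013,0,-0.029]},{"jaw": 0,"spin": 0,"linear": [0,0.05,0]},{"jaw": 0,"spin": 0,"linear": [0,0.05,0]},{"jaw": 0,"spin": 0,"linear": [0,0.031,0]},{"jaw": 0,"spin": 0,"linear": [0,0,0]}]}}

```text
t: 59.72
position: [482.5, -81.9, 59.5]
ee_rot: [-1.559, 0.224, -0.216]
ft_force: [-0.9, 0.3, 0.0]
finger_gap: 0.3
```

```bash
python3 -c "
from h import *
go(*rk(-60,198),60,TH)"
```

```text
t59.73 pos [482.5 -81.9  59.5] th -0.280 rack [-63.2 194.9] F [-0.9  0.3  0. ] gap 0.3 tilt [-0.005 -1.    -0.   ]
spin -0.001 then lin mm x 3.2 y -0.5 z 3.1
```

Emit:
{"api": "carry_out", "payload": {"steps": [{"jaw": 0,"spin": 0,"linear": [0.008,0,0.003]},{"jaw": 0,"spin": 0,"linear": [0.008,0,0]},{"jaw": 0,"spin": 0,"linear": [0.008,0,0]},{"jaw": 0,"spin": 0,"linear": [0.007,0,0]},{"jaw": 0,"spin": 0,"linear": [0.005,0,0]}]}}

```text
t: 60.35
position: [515.7, -84.2, 60.9]
ee_rot: [-1.553, 0.227, -0.209]
ft_force: [-20.5, 19.4, 8.0]
finger_gap: 0.3
```

Emit:
{"api": "carry_out", "payload": {"steps": [{"jaw": 0,"spin": 0,"linear": [0.004,0,0]},{"jaw": 0,"spin": 0,"linear": [0.004,0,0]}]}}

```text
t: 60.6
position: [526.2, -88.8, 61.2]
ee_rot: [-1.557, 0.221, -0.215]
ft_force: [-2.2, 2.9, -0.5]
finger_gap: 0.3
```

```bash
python3 -c "
from h import *
st()"
```

```text
t60.60 pos [526.2 -88.8  61.2] th -0.278 rack [-19.3 200.3] F [-2.2  2.9 -0.5] gap 0.3 tilt [-0.005 -1.     0.002]
```

Emit:
{"api": "carry_out", "payload": {"steps": [{"jaw": 0,"spin": 0,"linear": [0.004,0,0]},{"jaw": 0,"spin": 0,"linear": [0.004,0,0]},{"jaw": 0,"spin": 0,"linear": [0,0,0]},{"jaw": 0,"spin": 0,"linear": [-0.02,0,0]},{"jaw": 0,"spin": 0,"linear": [-0.025,0,0]}]}}

```text
t: 61.22
position: [492.7, -81.2, 62.7]
ee_rot: [-1.56, 0.218, -0.221]
ft_force: [-0.2, -0.2, -0.4]
finger_gap: 0.6
```

Emit:
{"api": "carry_out", "payload": {"steps": [{"jaw": 0,"spin": 0,"linear": [0,-0.05,0]},{"jaw": 0,"spin": 0,"linear": [0,-0.05,0]},{"jaw": 0,"spin": 0,"linear": [0,-0.05,0.06]},{"jaw": 0,"spin": 0,"linear": [0,0,0.06]},{"jaw": 0,"spin": 0,"linear": [0,0,0.06]}]}}

```text
t: 61.85
position: [540.1, 82.0, 204.1]
ee_rot: [-1.559, 0.216, -0.224]
ft_force: [0.6, -0.5, -0.2]
finger_gap: 0.6
```

Emit:
{"api": "carry_out", "payload": {"steps": [{"jaw": 0,"spin": 0,"linear": [0,0,0.06]},{"jaw": 0,"spin": 0,"linear": [0,0,0.06]},{"jaw": 0,"spin": 0,"linear": [0,0,0.06]}]}}

```text
t: 62.22
position: [589.0, 255.8, 202.9]
ee_rot: [-1.559, 0.217, -0.221]
ft_force: [1.1, -1.0, 0.0]
finger_gap: 0.8
```

```bash
python3 -c "
from h import *
st(); rack()
for n in('scene','top'):
    c=camera(n); P=cloud(c).reshape(-1,3); I=c['image'].reshape(-1,3).astype(int)
    q=(P[:,:2]-O)@np.array([[np.cos(TH),-np.sin(TH)],[np.sin(TH),np.cos(TH)]])
    k=(P[:,2]>86)&(P[:,2]<97)&(abs(q[:,0])<45)&(abs(q[:,1]-174)<45); l=cv2.fitLine(q[k].astype(np.float32),cv2.DIST_HUBER,0,.01,.01).ravel(); print(n,'knob q',0.7-np.arctan(l[0]/l[1]),'tip',q[k&(I.min(1)>110)].mean(0))
    k=(P[:,2]>138)&(P[:,2]<175)&(abs(q[:,0])<60)&(abs(q[:,1])<150); print('keeper',k.sum(),np.median(q[k],0),np.median(P[k,2]))
    cv2.imwrite('pics/fin_%s.png'%n,cv2.resize(c['image'],(768,576)))
copper()"
```

```text
t62.23 pos [589.  255.8 202.9] th -0.279 rack [-53.8 548.9] F [ 1.1 -1.   0. ] gap 0.8 tilt [ 0.002 -1.     0.001]
slot 0 n 377 lean 23.6 ztop 134 f off [-10.8   2.2   6.8] x [-27.4  30.7]
slot 1 n 389 lean 27.9 ztop 130 f off [-12.5  -1.2   5.4] x [-27.7  30.2]
slot 2 n 375 lean 30.2 ztop 128 f off [-11.9  -2.8   2.7] x [-26.5  30.7]
slot 3 n 408 lean 26.2 ztop 133 f off [-11.    2.    6.8] x [-29.9  29.3]
slot 4 n 538 lean 34.3 ztop 126 f off [-9.5 -0.8  4.2] x [-24.3  30.6]
scene knob q 0.04661709 tip [ 17.02260878 190.90751517]
keeper 226 [3.93884    5.76282057] 155.90246787979646
top knob q 9.250641e-05 tip [ 15.50539501 191.53640708]
keeper 346 [  0.13403755 -10.30958659] 156.4210903773328
top copper 711 ((656.32177734375, 26.27619171142578), (76.21891021728516, 120.08659362792969), 2.1756467819213867) [48.94461223 54.02704282 58.76297771]
 slope [0.004 0.005]
scene copper 563 ((647.9024047851562, 24.2027587890625), (67.30219268798828, 120.30264282226562), 2.8614885807037354) [48.64567976 54.08821274 57.07410713]
 slope [-0.035 -0.009]
```

View pics/fin_scene.png

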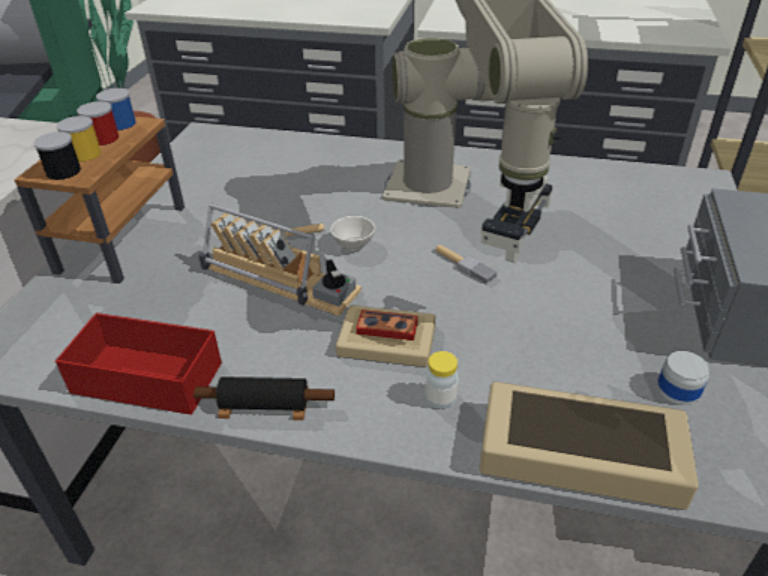

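View pics/fin_top.png

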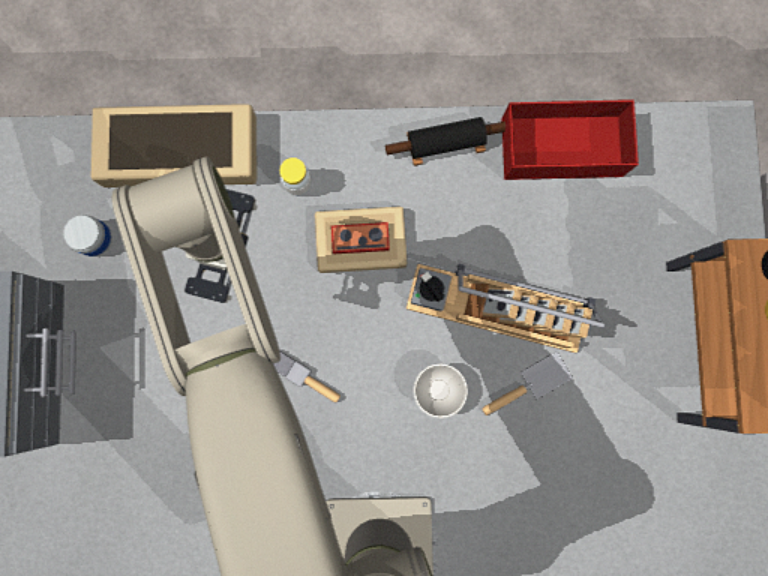

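```bash
python3 -c "
from h import *
print(finish_job())"
```

```text
the job is handed in; nothing more can be done
None
```

The job is handed in after about 62 s of robot time; the interface gave no verdict.

I turned the knob anticlockwise until it clicked open and the keeper was down. The copper plate went flat on the stone. All five zinc plates are standing in slots 0 to 4, including one that was knocked about 46 mm aside during the run. I then turned the knob back clockwise until it locked.

Last checks from the two cameras:
- **Lock:** the knob reads 0.00 to 0.05 rad, and the keeper is over the plates at about 156 mm.
- **Copper plate:** it lies flat and face up, within a few mm of the stone's middle. The two final readings of its centre in x differed by 8 mm (656 and 648 mm), probably from stray edge points.
- **Zinc plates:** one in each slot, tops at 126 to 134 mm, which fits plates standing on the rack floor.
- **Lean:** slots 0, 1 and 3 lean about 24 to 28°. Slots 2 and 4 read about 30° and 34°, steeper than the nominal 25°, probably because their lower ends slid forward within the slot's play. I left them that way.
- **Other things on the bench:** the palette knife, brush and jar look unmoved.

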